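Fit the wire guard on the bench lamp

TASK

The wire guard of the bench lamp lies on its side on the bench. Stand it upright on the bench and let go, then take it again by the grip on its top, lower it over the lamp bulb so that it hangs on the lamp's four pins, and turn it clockwise (seen from above) until the pins drop into their locking notches; leave it hanging locked and upright. Do not knock the glass bulb, and leave the squeeze bottle, the two loose jars, the roll of tape and the tape measure standing where they are.

Things in the scene. Friction and masses are not known exactly. Their poses are not given: they have to be found in the camera images.
- guard_center (a point): Loose lamp guard, 0.22 kg, 160 mm tall, 60 mm square: steel collar, wire cage, cap plate, black grip on top. This point is its centre: 80 mm over the bench when upright, 30 mm when on its side. z: along its axis to the grip; x, y: square to its four sides, all alike. Along z: collar -80 to -30 mm (open below, 52 mm square bore), wires to +30, cap plate 60 mm square to +35, grip to +80.
- guard_grip (a point): Middle of the guard's black grip, a block 24 x 24 mm square and 45 mm tall on the cap plate (57.5 mm from the centre along the guard's z). Axes as the guard's; the grip's faces are square to x and y. Round where it lies the bench is free for standing it up. Between it and the lamp two fixed tool cases, stacked 200 mm high, fill x 0.27 to 0.56, y -0.26 to 0.14.
- guard_slots (a point): Centre of the open lower end of the guard's collar. Each of its four 4 mm walls has the same slot, 17 mm wide. From outside, grip up: it enters at the lower edge, centred 12.5 mm left of the wall's middle, rises to 30 mm above the edge, runs level to the right (16 to 30 mm above the edge) and ends in a notch, centred 12.5 mm right of the middle, that rises to 40 mm.
- lamp: Bench lamp, screwed to the bench: round foot 90 mm wide, 10 mm high; post 46 mm in diameter up to 67 mm; glass bulb 36 mm in diameter up to 100 mm above the bench. Origin: centre of its underside, on the bench, z up; x and y run along its pins.
- lamp_pins (a point): On the lamp's axis, 50 mm above the bench: level of its four steel pins, 8 mm thick, which stick out along the lamp's +x, -x, +y, -y, tips 37 mm from the axis. The guard goes down over them when turned 24 degrees (0.42 rad) anticlockwise from the lamp's axes, seen from above (or that plus any quarter turns). Fully down, it hangs on the pins with its centre 104 mm above the bench.
- lamp_lock (a point): On the lamp's axis, 94 mm above the bench: where the guard's centre is when locked. From the hung position turn it 48 degrees (0.84 rad) clockwise, with next to no downward push (it may be lifted up to 5 mm in the level slot); then the pins stand under the notches and it drops 10 mm when lowered or let go. Guard then 24 degrees clockwise of the lamp's axes.
- bulb: Glass bulb of the lamp, fixed on it; origin at the lamp's origin.
- oil_bottle: red squeeze bottle with a white nozzle, 53 mm diameter, 160 mm tall, standing close beside the lamp on the left; origin at the centre of its underside; to be left alone.
- jar_washers: grey screw-top jar, 63 mm diameter, 76 mm tall, standing close in front of the lamp; origin at the centre of its underside; to be left alone.
- jar_screws: beige jar with orange lid, 67 mm diameter, 82 mm tall; origin at the centre of its underside; to be left alone.
- masking_tape: roll of masking tape lying flat, 70 mm diameter, 25 mm high; origin at the centre of its underside; to be left alone.
- tape_measure: yellow pocket tape measure, 40 x 87 mm, 68 mm high; origin at the centre of its underside; to be left alone.

How it is judged:
By the outcome, as a careful person would: the job done as asked, in the order asked, and still so for the second after the job is handed in, with the robot touching nothing.
It also fails if it takes over 67 s, if anything falls off the work surface, if the arm or the gripper's body presses on something with over 40 N, if the wrist force passes 120 N, or if a joint passes its speed limit or range.

ROBOT

A 6-joint arm with a two-finger parallel gripper is mounted at the origin on a cart in front of the work surface, level with it; the furniture and walls round the work are solid. World frame = base frame: x ahead of the robot, y to its left, z up, the work surface at z = 0. Lengths are in mm, angles in rad, forces in N, time in s.
With the tool pointing down it reaches from about 275 to 1000 mm from the base axis. Payload 8.4 kg.
Tool frame: the origin (TCP) lies at the very end of the fingers, on their centre line; the grasp point (between the pads) lies 19 mm behind it; z points along the fingers, y is the direction in which the jaws open and shut (so a half turn about z gives the same grasp; the last joint's range is limited). The gripper opens to 85 mm and grips with 20 to 120 N. Pads are 22 mm wide; open, the fingers measure 114 mm over their backs; the gripper's body (76 mm by 85 mm) begins 54 mm behind the grasp point. The pads swing forward as they close: fully open they stand 13 mm farther back than shut.
Start: joints at [-1.134, 0.353, 1.633, -0, 1.155, -0.002], TCP at [265.532, -565.792, 231.281] pointing down, gripper open.
Joint ranges: [-2.63, 2.63], [-0.92, 2.1], [0.06, 2.66], [-1.3, 4.44], [0, 2.69], [-3.02, 3.02]. Speed limits (rad/s): [2.22, 2.22, 2.79, 3.14, 3.14, 3.14].

INTERFACE

Orientations are given as [roll, pitch, yaw] about the fixed x, y, z axes, in that order (R = Rz(yaw) Ry(pitch) Rx(roll)).
In Python, from rig import sense, grab_frame, sign_off, masks_of gives the robot as it stands. The module is installed in compiled form; this text tells all that it offers.
- The arm moves only by the shell command python3 -m inch 'ROWS' [FORCE]. ROWS is JSON, a list of rows, each an object of numbers: "gripper": the finger opening in m, from 0 to 0.0854; "tx", "ty", "tz": the shift along the tool's x, y, z in m; "spin": the turn about the tool's z in degrees. In form: [{"gripper": .., "tx": .., "ty": .., "tz": .., "spin": ..}, ...]. A call has exactly 8 rows; each row shifts and turns the commanded pose from where the row before left it, along the tool's axes as they then stand; what a row does not reach is not made up. A row lasts 1/10 s, in which the tool goes at most 50 mm and 8.59 degrees, less where a joint would pass 70% of its speed; a pose out of reach is approached as far as the arm can. A call is refused whole if a number of a shift passes 0.05 or a number of a turn 8.59, either way. A call with a gripper value outside its range is refused whole. The fingers move at their own pace and stop on an object; FORCE is the grip in N (left out, the last holds). Time passes only in rows, so rows that do not move let the fingers close, or fill a call up. It gives the time, the measured TCP pose, the force and the opening at its end, in the units of the state.
- sense(): the state, without advancing time (a new reading comes with each control period).
- grab_frame(name): name is "scene" or "top" or "wrist"; returns a dict with "pixels" (420x560x3 uint8, red, green, blue), "K" (3x3 intrinsics, pixels), "extrinsics" (4x4, takes a point from camera to world coordinates). Camera axes: x right, y down, z forward; pixel columns grow to the right and rows downward; lengths in mm; the calibration is good to about 2 mm. A picture is of the moment at which its call begins. There is no depth.
- sign_off(): hands the job in, once; it reports no verdict.
Trained networks look in the newest picture that a camera, given by its name, has taken for a name from the list of things; names that differ only in an ending like _2 or _b are one class to them, and where a whole thing is asked for, a point or a joint stands for the part that bears it (a point fixed in the world has none). Each returns a list of dicts, best first, with "conf" (0 to 1); they miss things now and then, are a little off and sometimes report something else, mostly with a low value. They report only what shows in the picture. A call takes as long as a camera call.
- masks_of(camera, target): "pixels" (420x560 bool, what is visible of it) and "centre" ([row, column] in pixels, amid what is visible of it).
The state is a dict: "clock": time; "qpos": joint angles; "qvel": joint speeds; "joint_efforts": joint torques, N m; "eef_pos": TCP position; "tcp_rot": TCP orientation; "contact_force": force on the tool from outside, world axes, zero at the start; "wrist_torque": the same for the moment, N m; "opening": opening from 0.0 (shut) to 1.0 (fully open).
Only numpy, scipy, OpenCV 4.12 (cv2) and the standard library are available. Lean on these libraries where they do the work, as an engineer would, in place of code of your own. Each camera call takes 0.05 s, during which the arm holds its last target.

## Working session

There is one attempt and no reset: what is moved stays moved. The work goes in short steps, Python scripts to look and compute and a shell command to move; the robot and the scene stay as the last step left them, time stands still between calls to the robot, and variables do not carry over. Pictures are saved under pics/ and viewed, and the job is handed in when it is done.

```bash
mkdir -p pics; cat > h.py <<'E'
import numpy as np,cv2
from rig import sense,grab_frame,masks_of
def snap(cam,fn):
    f=grab_frame(cam); cv2.imwrite('pics/'+fn,cv2.cvtColor(f['pixels'],cv2.COLOR_RGB2BGR)); return f
def ray(f,rc,z):
    K=np.array(f['K']);T=np.array(f['extrinsics'])
    d=T[:3,:3]@np.linalg.inv(K)@[rc[1],rc[0],1.]; o=T[:3,3]
    return o+d*(z-o[2])/d[2]
def proj(f,P):
    K=np.array(f['K']);T=np.array(f['extrinsics'])
    c=(np.atleast_2d(P)-T[:3,3])@T[:3,:3]; p=c@K.T; return p[:,:2]/p[:,2:]
E
python3 - <<'E'
from h import *
print(sense())
for c in ['scene','top','wrist']:
    f=snap(c,c+'0.png'); print(c,np.round(f['K'],1).tolist(),np.round(f['extrinsics'],3).tolist())
E
```

```text
{'clock': 0.0, 'qpos': array([-1.13441968e+00,  3.53656509e-01,  1.63417530e+00, -4.43039080e-06,
        1.15518552e+00, -2.40169411e-03]), 'qvel': array([-5.17177062e-04,  2.10262034e-04,  1.97142848e-03,  9.48955280e-05,
       -2.33058101e-05,  1.24465836e-04]), 'joint_efforts': array([-4.22129206e-04, -6.05244541e+01, -3.42063332e+01,  1.34840470e-04,
        9.29994247e-03,  5.48119647e-05]), 'eef_pos': array([ 265.30916824, -565.34582419,  230.53884345]), 'tcp_rot': array([-3.14016797e+00,  6.29030348e-07,  4.38780130e-01]), 'contact_force': array([-0.36762341,  1.26622379, -0.84055531]), 'wrist_torque': array([-0.0007304 ,  0.03003506,  0.01232844]), 'opening': 1.0061928884853113}
scene [[497.8, 0.0, 277.4], [0.0, 497.8, 211.0], [0.0, 0.0, 1.0]] [[0.769, -0.428, 0.474, -292.227], [-0.639, -0.525, 0.563, -884.94], [0.008, -0.736, -0.677, 1143.533], [0.0, 0.0, 0.0, 1.0]]
top [[524.0, 0.0, 273.6], [0.0, 524.0, 204.7], [0.0, 0.0, 1.0]] [[-0.025, -0.993, 0.112, 315.744], [-1.0, 0.026, 0.006, -0.592], [-0.009, -0.112, -0.994, 1497.801], [0.0, 0.0, 0.0, 1.0]]
wrist [[377.5, 0.0, 287.4], [0.0, 377.5, 216.5], [0.0, 0.0, 1.0]] [[0.425, -0.861, -0.278, 336.209], [-0.905, -0.405, -0.13, -530.731], [-0.001, 0.307, -0.952, 372.391], [0.0, 0.0, 0.0, 1.0]]
```

View pics/scene0.png

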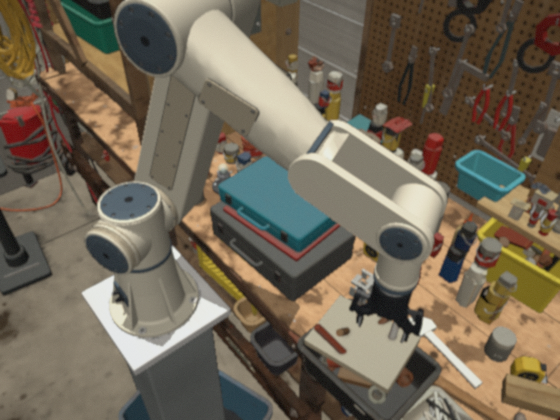

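View pics/top0.png

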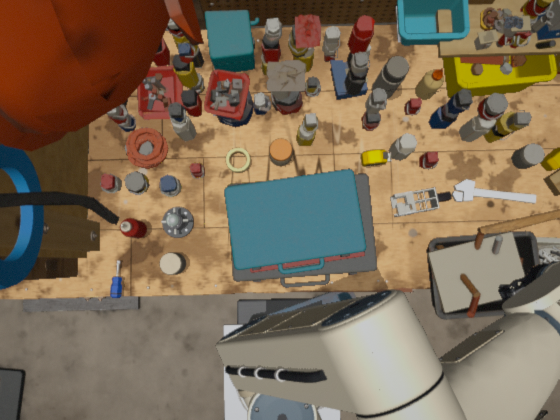

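View pics/wrist0.png

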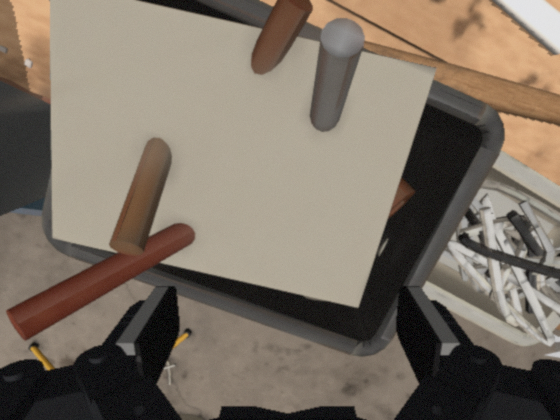

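Top view: the guard lies at about (415,202) with its grip at (445,197) toward image right (−y). The lamp is at (178,222), the red bottle at (132,228) and the grey jar at (172,263). The cases stand between guard and lamp.

```bash
python3 - <<'E'
from h import *
f=grab_frame('top')
hz=dict(guard_center=30,guard_grip=30,guard_slots=30,lamp=40,lamp_pins=50,bulb=90,oil_bottle=150,jar_washers=76,jar_screws=82,masking_tape=25,tape_measure=68)
im=cv2.cvtColor(f['pixels'],cv2.COLOR_RGB2BGR)
for n,z in hz.items():
    for m in masks_of('top',n)[:2]:
        ys,xs=np.nonzero(m['pixels']); c=m['centre']
        print(n,round(m['conf'],2),np.round(c,1),len(xs),'bbox r',ys.min(),ys.max(),'c',xs.min(),xs.max(),np.round(ray(f,c,z)[:2],1))
a=cv2.resize(im[165:235,370:470],None,fx=8,fy=8,interpolation=cv2.INTER_CUBIC);cv2.imwrite('pics/g1.png',a)
b=cv2.resize(im[180:290,100:220],None,fx=5,fy=5,interpolation=cv2.INTER_CUBIC);cv2.imwrite('pics/l1.png',b)
E
```

```text
guard_center 0.69 [200.6 412.2] 838 bbox r 187 216 c 391 450 [ 483.2 -381.9]
guard_center 0.49 [228.2 131.4] 414 bbox r 219 237 c 120 146 [425.5 409.8]
guard_grip 0.94 [201.2 414.5] 996 bbox r 187 216 c 390 450 [ 481.3 -388.2]
guard_grip 0.5 [158.1 372.9] 444 bbox r 149 165 c 360 391 [ 607.6 -277.1]
guard_slots 0.87 [200.7 413.2] 970 bbox r 187 216 c 391 451 [ 482.8 -384.7]
guard_slots 0.31 [158.7 371.2] 405 bbox r 148 165 c 361 389 [ 606.  -272.2]
lamp 0.86 [221.2 177.8] 800 bbox r 206 237 c 161 193 [441.  277.1]
lamp 0.44 [228.3 131. ] 417 bbox r 218 237 c 120 145 [424.5 408.1]
lamp_pins 0.6 [221.3 175.4] 813 bbox r 206 237 c 161 193 [440.1 281.9]
bulb 0.6 [223.2 173. ] 108 bbox r 214 225 c 167 177 [431.6 280.6]
bulb 0.38 [223.  176.7] 806 bbox r 207 237 c 161 194 [431.9 270.6]
oil_bottle 0.64 [229.9 130.8] 436 bbox r 218 237 c 120 146 [412.1 377.7]
jar_washers 0.74 [263.7 171.6] 465 bbox r 252 274 c 160 185 [323.2 287.5]
jar_screws 0.67 [155.2 280.6] 538 bbox r 139 166 c 269 292 [612.1 -14.5]
masking_tape 0.75 [201.4 413. ] 853 bbox r 187 216 c 390 451 [ 481.4 -385.3]
masking_tape 0.62 [153.2 234.3] 327 bbox r 148 172 c 226 250 [633.4 117.2]
tape_measure 0.66 [158.  369.3] 422 bbox r 149 165 c 361 390 [ 600.6 -260. ]
```

View pics/g1.png

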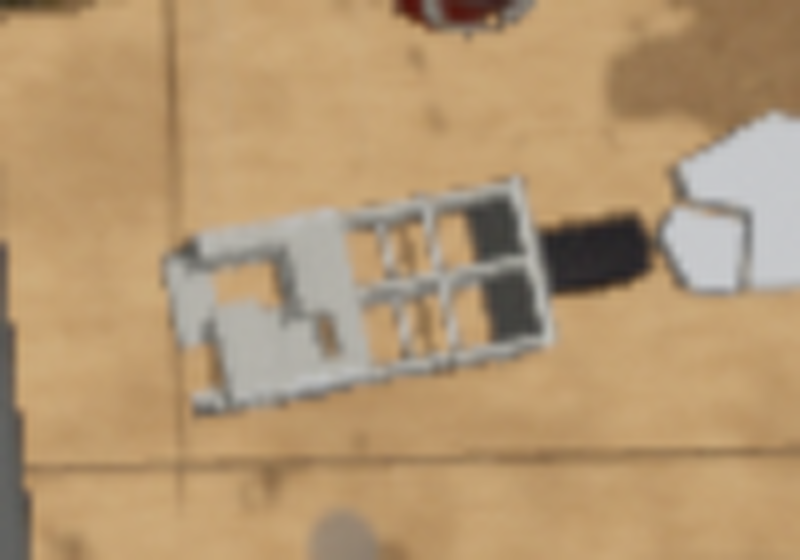

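View pics/l1.png

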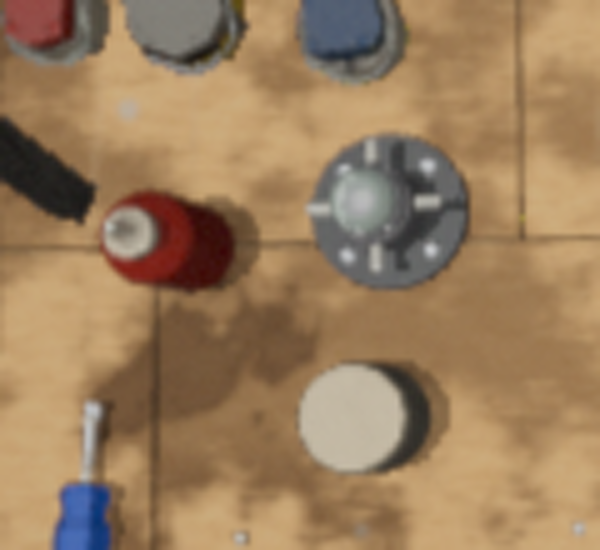

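```bash
cat >> h.py <<'E'
from scipy.optimize import least_squares
E
python3 - <<'E'
from h import *
f=grab_frame('top')
# guard: axis dir a=(cos t, sin t); side s=(-sin t,cos t)
uv=np.array([[517,180],[550,347],[336,210],[365,378],[640,214],[650,282]])/8.+[370-.5+.06,165-.5+.06]
loc=np.array([[35,1,0],[35,-1,0],[-30,1,0],[-30,-1,0],[80,2,0],[80,-2,0]],float)
def pts(p):
    a=np.array([np.cos(p[2]),np.sin(p[2])]);s=np.array([-a[1],a[0]]);o=[]
    for l,(k,sg,_) in zip(loc,loc):
        w=30 if abs(sg)==1 else 12; z=60 if abs(sg)==1 else 42
        o.append([*(p[:2]+a*k+s*np.sign(sg)*w),z])
    return np.array(o)
r=least_squares(lambda p:(proj(f,pts(p))-uv).ravel(),[483,-385,-1.5])
print('guard',r.x,np.degrees(r.x[2]),np.round(r.fun,1))
# lamp pins
uv=np.array([[372,142],[312,211],[377,268],[440,201]])/5.+[100-.4,180-.4]
def lp(p):
    return np.array([[p[0]+37*np.cos(p[2]+k*np.pi/2),p[1]+37*np.sin(p[2]+k*np.pi/2),50] for k in range(4)])
r=least_squares(lambda p:(proj(f,lp(p))-uv).ravel(),[440,277,0]);print('lamp',r.x,np.degrees(r.x[2]),np.round(r.fun,1))
# foot circle
c=proj(f,[r.x[0],r.x[1],10]);print('foot px',c)
g=np.array([r.x[0],r.x[1],0])
E
```

```text
guard [ 482.03451766 -406.33923889   -1.43365308] -82.14227095245244 [ 0.  -0.3  0.2  0.2 -0.5 -0.2  0.1  0.1 -0.1  0.1  0.3  0. ]
lamp [4.41838009e+02 2.83990239e+02 4.44558772e-02] 2.5471341368465477 [ 0.  -0.5 -0.6 -0.2  0.3  0.8  0.3 -0.1]
foot px [[177.40599888 221.82602526]]
```

```bash
python3 -m inch '[{"tx":0.041,"ty":0.0012},{"tx":0.041,"ty":0.0012},{"tx":0.041,"ty":0.0012},{"tx":0.041,"ty":0.0012},{"tx":0.041,"ty":0.0012},{"tx":0.041,"ty":0.0012},{"spin":-8},{"spin":-8}]' 20; python3 -m inch '[{"spin":-8.2},{"spin":-8.2},{"spin":-8.2},{"spin":-8.2},{"spin":-8.2},{"spin":-8.2},{"spin":-7.5},{"tz":0.0}]'; python3 - <<'E'
from h import *
s=sense();print(s['clock'],s['eef_pos'],s['tcp_rot'],s['qpos'])
for c in ['scene','wrist']: 
    f=snap(c,c+'1.png')
E
```

```text
0.8 [ 265.53217652 -565.77216048  231.28234883] [-3.14159178e+00 -1.21877439e-05  4.38813272e-01] [-1.13439352e+00  3.52967711e-01  1.63344386e+00  1.33195186e-05
  1.15518198e+00 -2.41584479e-03]$[0]: bad value
$[0]: bad value
```

View pics/wrist1.png

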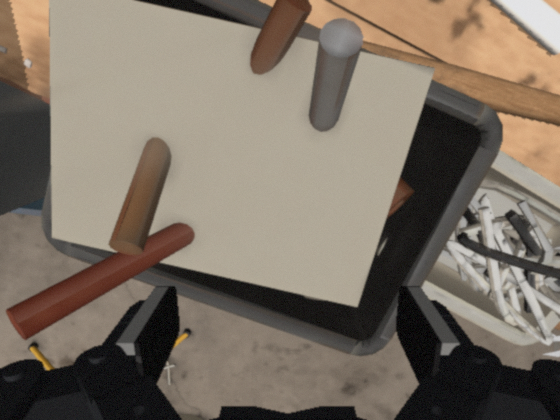

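View pics/scene1.png

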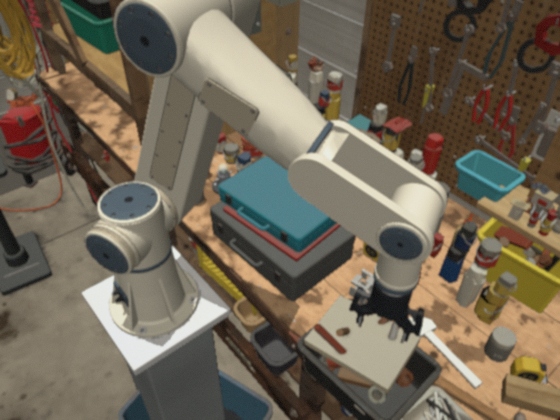

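The call was refused, so the views are unchanged: every row needs all five keys.

```bash
python3 -m inch '[{"gripper":0.085,"tx":0.041,"ty":0.0012,"tz":0,"spin":0},{"gripper":0.085,"tx":0.041,"ty":0.0012,"tz":0,"spin":0},{"gripper":0.085,"tx":0.041,"ty":0.0012,"tz":0,"spin":0},{"gripper":0.085,"tx":0.041,"ty":0.0012,"tz":0,"spin":0},{"gripper":0.085,"tx":0.041,"ty":0.0012,"tz":0,"spin":0},{"gripper":0.085,"tx":0.041,"ty":0.0012,"tz":0,"spin":0},{"gripper":0.085,"tx":0,"ty":0,"tz":0,"spin":-8},{"gripper":0.085,"tx":0,"ty":0,"tz":0,"spin":-8}]' 20; python3 -m inch '[{"gripper":0.085,"tx":0,"ty":0,"tz":0,"spin":-8.2},{"gripper":0.085,"tx":0,"ty":0,"tz":0,"spin":-8.2},{"gripper":0.085,"tx":0,"ty":0,"tz":0,"spin":-8.2},{"gripper":0.085,"tx":0,"ty":0,"tz":0,"spin":-8.2},{"gripper":0.085,"tx":0,"ty":0,"tz":0,"spin":-8.2},{"gripper":0.085,"tx":0,"ty":0,"tz":0,"spin":-8.2},{"gripper":0.085,"tx":0,"ty":0,"tz":0,"spin":-7.5},{"gripper":0.085,"tx":0,"ty":0,"tz":0,"spin":0}]'; python3 - <<'E'
from h import *
s=sense();print(s['clock'],s['eef_pos'],s['tcp_rot'],s['qpos'])
for c in ['scene','wrist']: 
    f=snap(c,c+'2.png')
E
```

```text
clock: 1.7
eef_pos: [492.7, -466.8, 231.0]
tcp_rot: [-3.141, 0.0, 0.726]
contact_force: [1.2, -0.9, 0.1]
opening: 0.996
clock: 2.5
eef_pos: [491.3, -467.8, 231.2]
tcp_rot: [-3.142, -0.0, 1.71]
contact_force: [-0.0, 0.2, 0.2]
opening: 0.995
2.5 [ 491.25822329 -467.76831528  231.22041723] [-3.14153660e+00 -1.09676079e-04  1.70953591e+00] [-7.63133004e-01  4.35525116e-01  1.50950394e+00  2.58251124e-05
  1.19668440e+00 -9.01882026e-01]
```

View pics/wrist2.png

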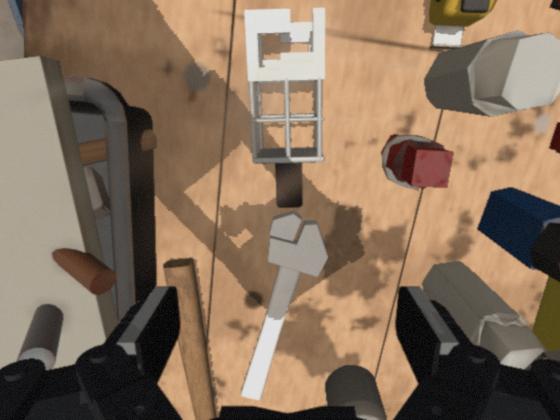

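View pics/scene2.png

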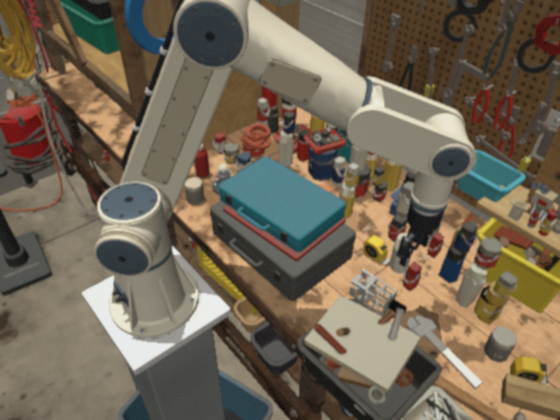

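```bash
python3 - <<'E'
from h import *
f=grab_frame('wrist')
for n,rc,z in [('grip end top',(192,289.5),42),('grip end bottom-ish',(207,289.5),18),('capL',(161,250),60),('capR',(159,325),60),('collarL',(12,245),60),('collarR',(9,325),60)]:
    print(n,np.round(ray(f,rc,z),1))
a=np.radians(-82.14);a=np.array([np.cos(a),np.sin(a)]);c=np.array([482.,-406.3])
s=np.array([-a[1],a[0]])
print([np.round(c+a*35+k*s*30,1) for k in(-1,1)], c+a*80, [np.round(c-a*80+k*s*30,1) for k in(-1,1)])
im=cv2.cvtColor(f['pixels'],cv2.COLOR_RGB2BGR)
for p in proj(f,np.array([[*(c+a*80+s*12*i),z] for i in(-1,1) for z in(18,42)]+[[*(c+a*35+s*30*i),60] for i in(-1,1)])):
    cv2.circle(im,tuple(int(round(v)) for v in p),1,(0,0,255),-1)
cv2.imwrite('pics/w2b.png',cv2.resize(im[130:230,220:360],None,fx=5,fy=5))
E
```

```text
grip end top [ 493.6 -471.1   42. ]
grip end bottom-ish [ 496.6 -492.1   18. ]
capL [ 456.8 -444.7   60. ]
capR [ 518.3 -434.7   60. ]
collarL [ 441.7 -334.9   60. ]
collarR [ 500.2 -325.    60. ]
[array([ 457.1, -445.1]), array([ 516.5, -436.9])] [ 492.94024052 -485.5484141 ] [array([ 441.3, -331.2]), array([ 500.8, -322.9])]
```

View pics/w2b.png

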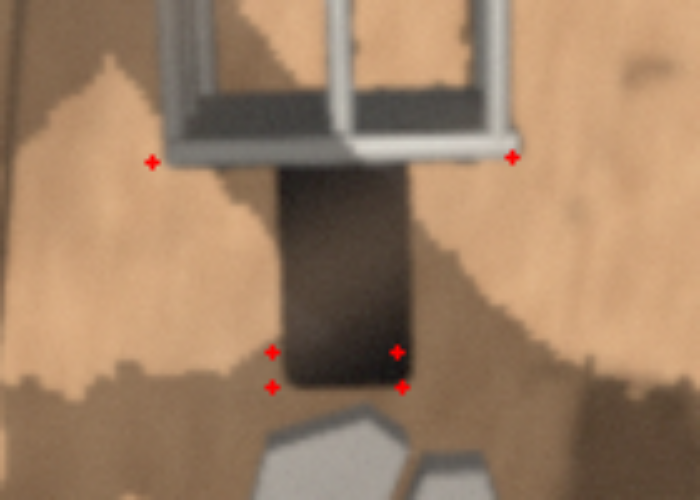

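```bash
python3 -m inch '[{"gripper":0.085,"tx":0,"ty":0.0012,"tz":0.04,"spin":0},{"gripper":0.085,"tx":0,"ty":0,"tz":0.045,"spin":0},{"gripper":0.085,"tx":0,"ty":0,"tz":0.045,"spin":0},{"gripper":0.085,"tx":0,"ty":0,"tz":0.04,"spin":0},{"gripper":0.085,"tx":0,"ty":0,"tz":0.03,"spin":0},{"gripper":0.085,"tx":0,"ty":0,"tz":0.02,"spin":0},{"gripper":0.06,"tx":0,"ty":0,"tz":0,"spin":0},{"gripper":0.02,"tx":0,"ty":0,"tz":0,"spin":0}]' 20;  python3 -m inch '[{"gripper":0.015,"tx":0,"ty":0,"tz":0,"spin":0},{"gripper":0.015,"tx":0,"ty":0,"tz":0,"spin":0},{"gripper":0.015,"tx":0,"ty":0,"tz":0,"spin":0},{"gripper":0.015,"tx":0,"ty":0,"tz":0,"spin":0},{"gripper":0.015,"tx":0,"ty":0,"tz":0,"spin":0},{"gripper":0.015,"tx":0,"ty":0,"tz":0,"spin":0},{"gripper":0.015,"tx":0,"ty":0,"tz":0,"spin":0},{"gripper":0.015,"tx":0,"ty":0,"tz":0,"spin":0}]' 20
```

```text
clock: 3.45
eef_pos: [492.6, -467.8, 11.6]
tcp_rot: [-3.141, -0.0, 1.706]
contact_force: [-0.0, -0.6, 0.2]
opening: 0.689
clock: 4.25
eef_pos: [493.1, -468.4, 12.7]
tcp_rot: [3.14, 0.002, 1.708]
contact_force: [-0.9, -0.1, 7.3]
opening: 0.28
```

```bash
python3 -m inch '[{"gripper":0.015,"tx":0.002,"ty":0,"tz":-0.009,"spin":0},{"gripper":0.015,"tx":0.003,"ty":0,"tz":-0.009,"spin":0},{"gripper":0.015,"tx":0.0035,"ty":0,"tz":-0.009,"spin":0},{"gripper":0.015,"tx":0.004,"ty":0,"tz":-0.0085,"spin":0},{"gripper":0.015,"tx":0.0045,"ty":0,"tz":-0.0085,"spin":0},{"gripper":0.015,"tx":0.005,"ty":0,"tz":-0.008,"spin":0},{"gripper":0.015,"tx":0.0055,"ty":0,"tz":-0.0075,"spin":0},{"gripper":0.015,"tx":0.0065,"ty":0,"tz":-0.0075,"spin":0}]' 20; python3 - <<'E'
from h import *
s=sense();print(s['clock'],s['eef_pos'],s['contact_force'],s['wrist_torque'],s['opening'])
for c in ['wrist','scene']: snap(c,c+'3.png')
E
```

```text
clock: 5.05
eef_pos: [487.8, -433.4, 78.9]
tcp_rot: [3.142, 0.0, 1.708]
contact_force: [0.9, -0.1, -1.9]
opening: 0.28
5.05 [ 487.75668473 -433.44850107   78.89895324] [ 0.8863074  -0.05545834 -1.90061933] [-0.07670817  0.01391438 -0.01014565] 0.2797167663287596
```

View pics/wrist3.png

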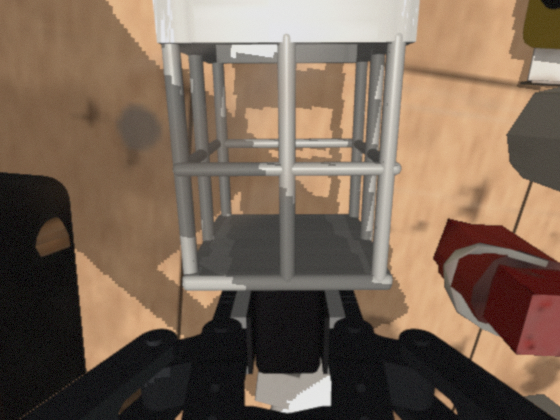

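View pics/scene3.png

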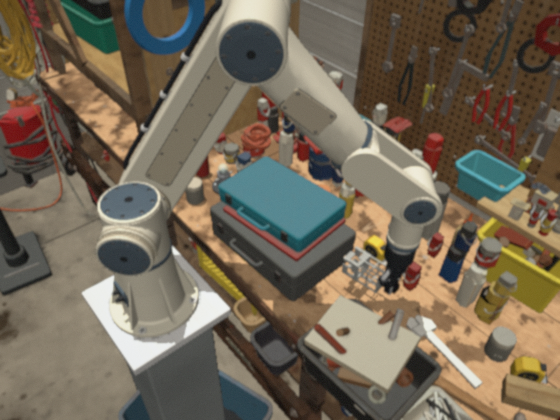

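The guard was lifted level: the wide patch of pad holds it against turning. I'll set it back down and pinch only a corner of the grip's end so it can pivot.

```bash
python3 -m inch '[{"gripper":0.015,"tx":0,"ty":0,"tz":0.02,"spin":0},{"gripper":0.015,"tx":0,"ty":0,"tz":0.02,"spin":0},{"gripper":0.015,"tx":0,"ty":0,"tz":0.015,"spin":0},{"gripper":0.015,"tx":0,"ty":0,"tz":0.008,"spin":0},{"gripper":0.015,"tx":0,"ty":0,"tz":0.002,"spin":0},{"gripper":0.015,"tx":0,"ty":0,"tz":0,"spin":0},{"gripper":0.045,"tx":0,"ty":0,"tz":0,"spin":0},{"gripper":0.045,"tx":0,"ty":0,"tz":0,"spin":0}]' 20; python3 -m inch '[{"gripper":0.045,"tx":0,"ty":0,"tz":0,"spin":0},{"gripper":0.045,"tx":0,"ty":0,"tz":-0.02,"spin":0},{"gripper":0.045,"tx":-0.021,"ty":0,"tz":0,"spin":0},{"gripper":0.015,"tx":0,"ty":0,"tz":0,"spin":0},{"gripper":0.015,"tx":0,"ty":0,"tz":0,"spin":0},{"gripper":0.015,"tx":0,"ty":0,"tz":0,"spin":0},{"gripper":0.015,"tx":0,"ty":0,"tz":0,"spin":0},{"gripper":0.015,"tx":0,"ty":0,"tz":0,"spin":0}]' 20; python3 - <<'E'
from h import *
snap('wrist','wrist4.png')
E
```

```text
clock: 5.95
eef_pos: [488.4, -434.4, 14.1]
tcp_rot: [3.141, 0.001, 1.708]
contact_force: [-0.0, -0.3, 0.7]
opening: 0.524
clock: 6.75
eef_pos: [490.8, -454.6, 33.4]
tcp_rot: [3.141, 0.0, 1.708]
contact_force: [0.6, -2.0, 3.1]
opening: 0.267
```

View pics/wrist4.png

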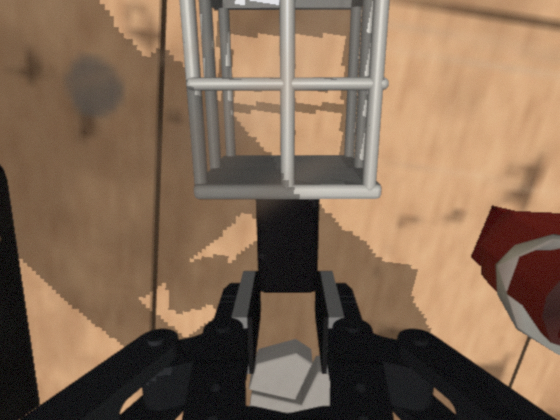

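The pads now hold only the end of the grip, around (288,280). I'll lift along the arc.

```bash
python3 -m inch '[{"gripper":0.015,"tx":0.0025,"ty":0,"tz":-0.01,"spin":0},{"gripper":0.015,"tx":0.0038,"ty":0,"tz":-0.01,"spin":0},{"gripper":0.015,"tx":0.0042,"ty":0,"tz":-0.0097,"spin":0},{"gripper":0.015,"tx":0.0047,"ty":0,"tz":-0.0094,"spin":0},{"gripper":0.015,"tx":0.0052,"ty":0,"tz":-0.009,"spin":0},{"gripper":0.015,"tx":0.006,"ty":0,"tz":-0.0087,"spin":0},{"gripper":0.015,"tx":0.0065,"ty":0,"tz":-0.0083,"spin":0},{"gripper":0.015,"tx":0.007,"ty":0,"tz":-0.0078,"spin":0}]' 20; python3 - <<'E'
from h import *
s=sense();print(s['contact_force'],s['wrist_torque'],s['opening'])
snap('wrist','wrist5.png')
E
```

```text
clock: 7.6
eef_pos: [485.2, -414.6, 106.9]
tcp_rot: [3.142, 0.0, 1.708]
contact_force: [-0.5, 0.5, -1.7]
opening: 0.268
[-0.49618317  0.54981848 -1.67718341] [-0.09775568 -0.0131981  -0.00654198] 0.2679079242203483
```

View pics/wrist5.png

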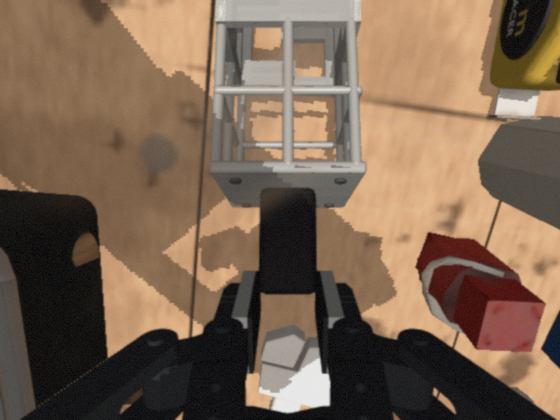

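It pivots now: the top face of the cap shows at (288,185). Continuing along the arc.

```bash
python3 -m inch '[{"gripper":0.015,"tx":0.0075,"ty":0,"tz":-0.0073,"spin":0},{"gripper":0.015,"tx":0.008,"ty":0,"tz":-0.0069,"spin":0},{"gripper":0.015,"tx":0.0084,"ty":0,"tz":-0.0063,"spin":0},{"gripper":0.015,"tx":0.0088,"ty":0,"tz":-0.0058,"spin":0},{"gripper":0.015,"tx":0.0092,"ty":0,"tz":-0.0051,"spin":0},{"gripper":0.015,"tx":0.0096,"ty":0,"tz":-0.0046,"spin":0},{"gripper":0.015,"tx":0.0098,"ty":0,"tz":-0.0039,"spin":0},{"gripper":0.015,"tx":0.0098,"ty":0,"tz":-0.0033,"spin":0}]' 20; python3 - <<'E'
from h import *
s=sense();print(s['contact_force'],s['wrist_torque'],s['opening'])
snap('wrist','wrist6.png');snap('scene','scene6.png')
E
```

```text
clock: 8.45
eef_pos: [476.5, -345.6, 151.2]
tcp_rot: [3.139, 0.004, 1.708]
contact_force: [-0.2, -4.5, 4.6]
opening: 0.27
[-0.22317721 -4.53453399  4.57492941] [-0.94258103 -0.01051248 -0.12782382] 0.2703280577103424
```

View pics/wrist6.png

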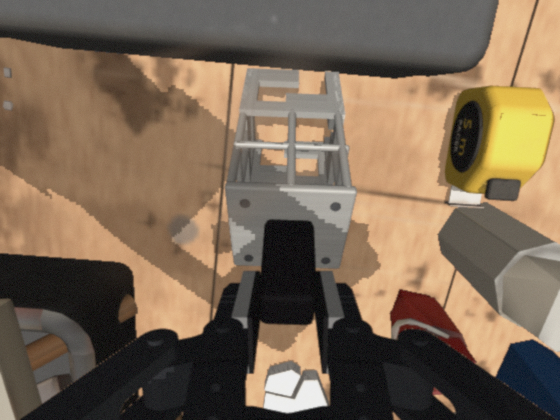

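View pics/scene6.png

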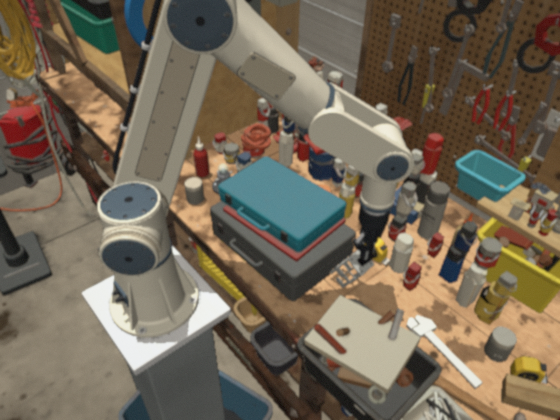

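Reading: −4.5 N against the motion and 4.6 N up, with the collar near the grey case edge at (290,75). I'll lift clear and back away from the case, then finish the tilt there.

```bash
python3 -m inch '[{"gripper":0.015,"tx":-0.005,"ty":0,"tz":-0.01,"spin":0},{"gripper":0.015,"tx":-0.01,"ty":0,"tz":-0.02,"spin":0},{"gripper":0.015,"tx":-0.015,"ty":0,"tz":-0.015,"spin":0},{"gripper":0.015,"tx":-0.02,"ty":0,"tz":0,"spin":0},{"gripper":0.015,"tx":-0.02,"ty":0,"tz":0,"spin":0},{"gripper":0.015,"tx":-0.015,"ty":0,"tz":0,"spin":0},{"gripper":0.015,"tx":-0.005,"ty":0,"tz":0,"spin":0},{"gripper":0.015,"tx":0,"ty":0,"tz":0,"spin":0}]' 20; python3 - <<'E'
from h import *
s=sense();print(s['contact_force'],s['wrist_torque'],s['opening'])
snap('wrist','wrist7.png');snap('scene','scene7.png')
E
```

```text
clock: 9.35
eef_pos: [487.6, -434.0, 194.0]
tcp_rot: [-3.141, -0.001, 1.707]
contact_force: [0.2, 0.3, -2.1]
opening: 0.273
[ 0.237789    0.31315483 -2.07719555] [-0.06300176 -0.02702774 -0.01489305] 0.2734126479305545
```

View pics/wrist7.png

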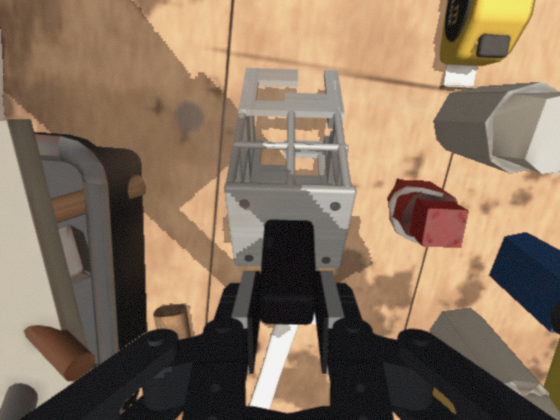

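```bash
python3 -c "
import cv2;a=cv2.imread('pics/scene7.png');cv2.imwrite('pics/s7.png',cv2.resize(a[170:320,310:460],None,fx=4,fy=4,interpolation=2))"
```

```text
(no output)
```

View pics/s7.png

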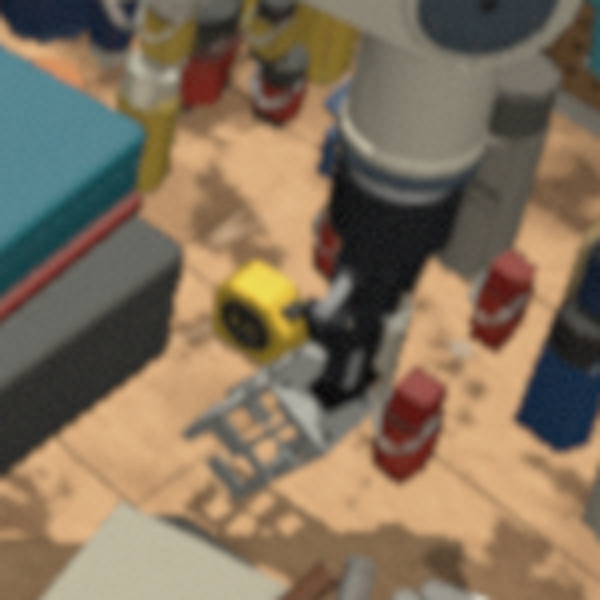

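```bash
cat >> h.py <<'E'
def fit_tilt(f,uv,loc,x0):
    s=sense(); yaw=s['tcp_rot'][2]; tx=np.array([np.cos(yaw),np.sin(yaw),0]);ty=np.array([np.sin(yaw),-np.cos(yaw),0]);up=np.array([0,0,1.])
    def pts(p):
        th=p[3]; a=-np.cos(th)*tx+np.sin(th)*up; n=np.sin(th)*tx+np.cos(th)*up
        return np.array([p[:3]+a*z+n*nn+ty*y for z,nn,y in loc])
    r=least_squares(lambda p:(proj(f,pts(p))-uv).ravel(),x0)
    return r,pts
E
python3 - <<'E'
from h import *
f=grab_frame('wrist')
r,_=fit_tilt(f,np.array([[229,189],[356,191],[343,268],[236,266],[245,70],[338,70]],float),[(35,30,-30),(35,30,30),(35,-30,30),(35,-30,-30),(-80,30,-30),(-80,30,30)],[480,-390,140,.8])
print(r.x,np.degrees(r.x[3]),np.round(r.fun,1))
c=r.x[:3];th=r.x[3];y=sense()['tcp_rot'][2]
tx=np.array([np.cos(y),np.sin(y),0]);a=-np.cos(th)*tx+np.sin(th)*np.array([0,0,1]);n=np.sin(th)*tx+np.cos(th)*np.array([0,0,1])
print('low edge',c-80*a-30*n,'far edge',c-80*a+30*n,'tcp',sense()['eef_pos'], 'grip end',c+80*a)
E
```

```text
[ 485.37228269 -403.31071751  123.10575167    1.05274984] 60.31812258603218 [-2.8  1.3  1.7 -0.7  0.3 -1.7  2.7  0.3  0.2  0.3 -2.1  0.3]
low edge [ 483.51920733 -389.88695101   38.74718005] far edge [ 476.39092701 -338.24934755   68.45821385] tcp [ 487.60234048 -433.03494732  194.13789568] grip end [ 490.78949821 -442.55328573  192.60880638]
```

```bash
python3 -m inch '[{"gripper":0.015,"tx":0,"ty":0,"tz":0.012,"spin":0},{"gripper":0.015,"tx":0,"ty":0,"tz":0.012,"spin":0},{"gripper":0.015,"tx":0,"ty":0,"tz":0.008,"spin":0},{"gripper":0.015,"tx":0,"ty":0,"tz":0.004,"spin":0},{"gripper":0.015,"tx":0,"ty":0,"tz":0.002,"spin":0},{"gripper":0.015,"tx":0,"ty":0,"tz":0.001,"spin":0},{"gripper":0.015,"tx":0,"ty":0,"tz":0,"spin":0},{"gripper":0.015,"tx":0,"ty":0,"tz":0,"spin":0}]' 20
```

```text
clock: 10.3
eef_pos: [488.1, -434.1, 155.8]
tcp_rot: [3.141, 0.001, 1.708]
contact_force: [0.1, -0.5, -1.8]
opening: 0.269
```

```bash
python3 -m inch '[{"gripper":0.015,"tx":0.005,"ty":0,"tz":0.002,"spin":0},{"gripper":0.015,"tx":0.01,"ty":0,"tz":-0.001,"spin":0},{"gripper":0.015,"tx":0.01,"ty":0,"tz":-0.0015,"spin":0},{"gripper":0.015,"tx":0.01,"ty":0,"tz":-0.0013,"spin":0},{"gripper":0.015,"tx":0.01,"ty":0,"tz":-0.0005,"spin":0},{"gripper":0.015,"tx":0.01,"ty":0,"tz":0,"spin":0},{"gripper":0.015,"tx":0.01,"ty":0,"tz":0,"spin":0},{"gripper":0.015,"tx":0,"ty":0,"tz":0,"spin":0}]' 20; python3 - <<'E'
from h import *
s=sense();print(s['contact_force'],s['wrist_torque'],s['opening'])
snap('wrist','wrist8.png')
E
```

```text
clock: 11.1
eef_pos: [478.7, -368.0, 157.6]
tcp_rot: [-3.141, -0.001, 1.708]
contact_force: [0.0, -0.0, -1.9]
opening: 0.271
[ 0.00423908 -0.01696488 -1.85331183] [-0.01306227  0.02291818 -0.00182885] 0.27141896824921147
```

View pics/wrist8.png

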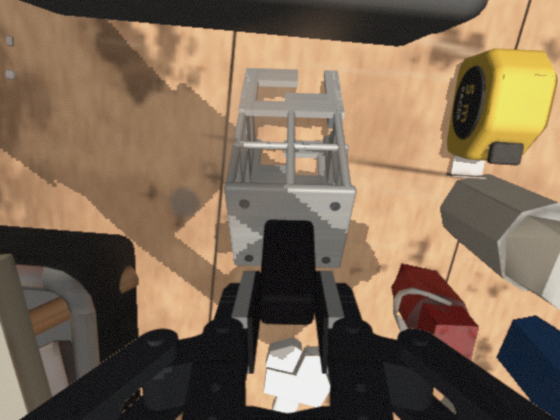

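It's still hanging free at 60° (−1.9 N, about full weight), so it hasn't touched the bench yet. I'll go back and lower further.

```bash
python3 -m inch '[{"gripper":0.015,"tx":-0.02,"ty":0,"tz":-0.003,"spin":0},{"gripper":0.015,"tx":-0.025,"ty":0,"tz":0,"spin":0},{"gripper":0.015,"tx":-0.015,"ty":0,"tz":0.003,"spin":0},{"gripper":0.015,"tx":0,"ty":0,"tz":0.003,"spin":0},{"gripper":0.015,"tx":0,"ty":0,"tz":0.002,"spin":0},{"gripper":0.015,"tx":0,"ty":0,"tz":0.002,"spin":0},{"gripper":0.015,"tx":0,"ty":0,"tz":0,"spin":0},{"gripper":0.015,"tx":0,"ty":0,"tz":0,"spin":0}]' 20
```

```text
clock: 11.95
eef_pos: [487.2, -428.7, 151.0]
tcp_rot: [3.142, 0.0, 1.708]
contact_force: [-0.9, -1.4, 1.9]
opening: 0.272
```

```bash
python3 -m inch '[{"gripper":0.015,"tx":0.005,"ty":0,"tz":-0.001,"spin":0},{"gripper":0.015,"tx":0.008,"ty":0,"tz":-0.0018,"spin":0},{"gripper":0.015,"tx":0.01,"ty":0,"tz":-0.0016,"spin":0},{"gripper":0.015,"tx":0.01,"ty":0,"tz":-0.001,"spin":0},{"gripper":0.015,"tx":0.01,"ty":0,"tz":-0.0003,"spin":0},{"gripper":0.015,"tx":0,"ty":0,"tz":0,"spin":0},{"gripper":0.015,"tx":0,"ty":0,"tz":0,"spin":0},{"gripper":0.015,"tx":0,"ty":0,"tz":0,"spin":0}]' 20; python3 - <<'E'
from h import *
s=sense();print(s['contact_force'],s['wrist_torque'],s['opening'])
snap('wrist','wrist9.png')
E
```

```text
clock: 12.75
eef_pos: [481.5, -386.3, 156.7]
tcp_rot: [3.141, 0.0, 1.708]
contact_force: [0.4, -1.1, 6.2]
opening: 0.264
[ 0.42654354 -1.12583066  6.24049835] [-0.23753864 -0.067105   -0.06291557] 0.26415968227579373
```

View pics/wrist9.png

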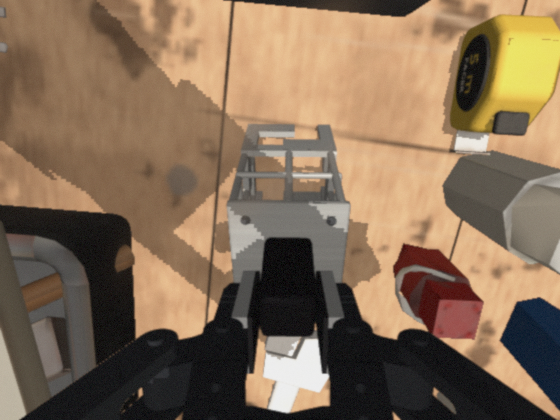

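The guard now turns (about 75°). Continuing to upright.

```bash
python3 -m inch '[{"gripper":0.015,"tx":0.007,"ty":0,"tz":-0.0002,"spin":0},{"gripper":0.015,"tx":0.007,"ty":0,"tz":0,"spin":0},{"gripper":0.015,"tx":0.007,"ty":0,"tz":0.0003,"spin":0},{"gripper":0.015,"tx":0.007,"ty":0,"tz":0.0006,"spin":0},{"gripper":0.015,"tx":0.006,"ty":0,"tz":0.001,"spin":0},{"gripper":0.015,"tx":0.005,"ty":0,"tz":0.001,"spin":0},{"gripper":0.015,"tx":0,"ty":0,"tz":0.0005,"spin":0},{"gripper":0.015,"tx":0,"ty":0,"tz":0,"spin":0}]' 20; python3 - <<'E'
from h import *
s=sense();print(s['contact_force'],s['wrist_torque'],s['opening'])
snap('wrist','wrist10.png')
E
```

```text
clock: 13.6
eef_pos: [476.1, -347.7, 153.4]
tcp_rot: [3.142, 0.0, 1.708]
contact_force: [-0.1, 0.5, 3.0]
opening: 0.27
[-0.12159221  0.49375664  3.0431605 ] [-0.03628107  0.16328031 -0.00421185] 0.2697425607116316
```

View pics/wrist10.png

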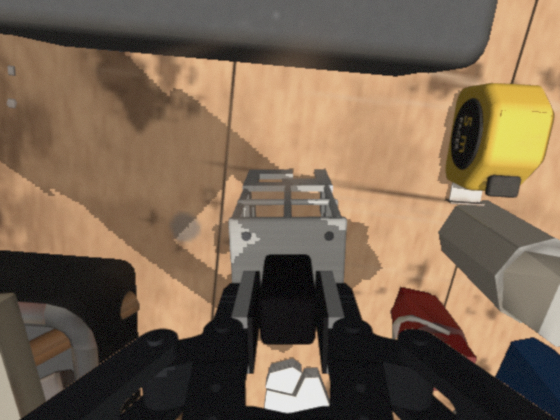

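```bash
python3 - <<'E'
from h import *
f=grab_frame('wrist')
im=cv2.cvtColor(f['pixels'],cv2.COLOR_RGB2BGR)
uv=np.array([[230,220],[346,220],[248,171],[329,171]],float);loc=[(35,30,-30),(35,30,30),(-80,30,-30),(-80,30,30)]
r,pts=fit_tilt(f,uv,loc,[480,-350,80,1.5])
print(r.x,np.degrees(r.x[3]),np.round(r.fun,1))
for p in proj(f,pts(r.x)): cv2.circle(im,tuple(int(round(v)) for v in p),1,(0,0,255),-1)
cv2.imwrite('pics/w10b.png',cv2.resize(im[150:290,210:370],None,fx=4,fy=4))
E
```

```text
[ 477.77356011 -357.44841782   77.6309075     1.54632271] 88.59776514141129 [-0.7  0.   1.5  0.1  2.2 -0.1 -3.4 -0.1]
```

View pics/w10b.png

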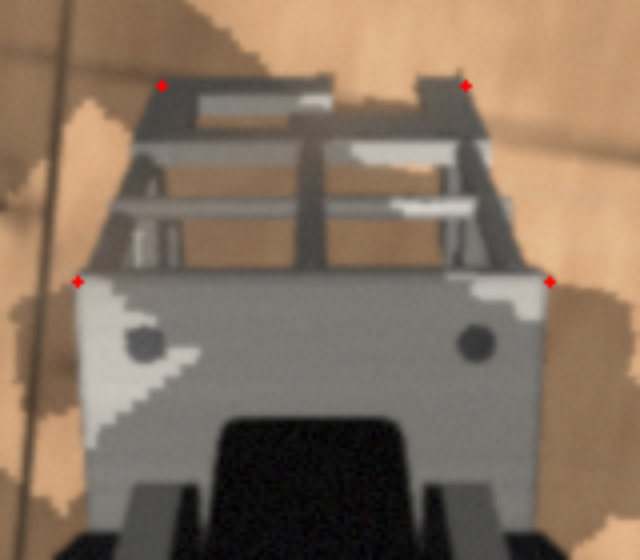

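Upright (fit 88.6°). Release and rise.

```bash
python3 -m inch '[{"gripper":0.04,"tx":0,"ty":0,"tz":0,"spin":0},{"gripper":0.06,"tx":0,"ty":0,"tz":0,"spin":0},{"gripper":0.07,"tx":0,"ty":0,"tz":0,"spin":0},{"gripper":0.07,"tx":0,"ty":0,"tz":-0.01,"spin":0},{"gripper":0.07,"tx":0,"ty":0,"tz":-0.025,"spin":0},{"gripper":0.07,"tx":0,"ty":0,"tz":-0.025,"spin":0},{"gripper":0.07,"tx":0,"ty":0,"tz":-0.01,"spin":0},{"gripper":0.07,"tx":0,"ty":0,"tz":0,"spin":0}]' 20; python3 - <<'E'
from h import *
snap('wrist','wrist11.png');snap('scene','scene11.png')
E
```

```text
clock: 14.5
eef_pos: [476.8, -348.4, 225.0]
tcp_rot: [3.139, 0.002, 1.708]
contact_force: [1.0, -0.2, 0.8]
opening: 0.818
```

View pics/wrist11.png

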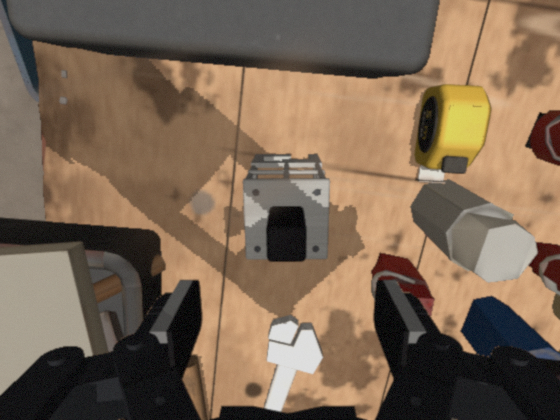

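View pics/scene11.png

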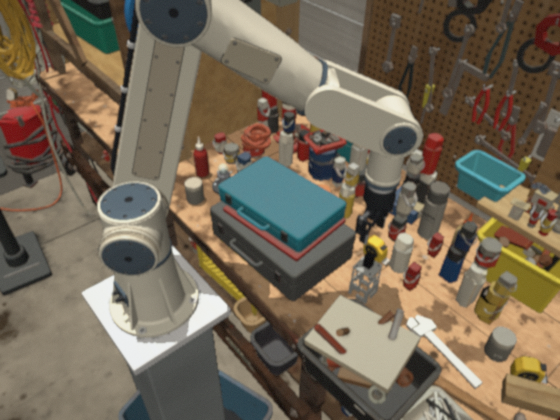

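The guard stands upright: cap corners at about (244,181), (328,180), (327,258) and (245,259), grip at (287,230). Next I'll measure it more closely.

```bash
python3 - <<'E'
from h import *
f=grab_frame('wrist')
im=cv2.cvtColor(f['pixels'],cv2.COLOR_RGB2BGR)
uv=np.array([[244,182],[328,181],[328,259],[245,261]],float)
S=np.array([[1,-1],[1,1],[-1,1],[-1,-1]])*30.
def P(p):
    tx=np.array([np.cos(p[2]),np.sin(p[2])]);ty=np.array([tx[1],-tx[0]])
    return np.array([[*(p[:2]+tx*a+ty*b),115] for a,b in S])
def P2(p): 
    tx=np.array([np.cos(p[2]),np.sin(p[2])]);ty=np.array([tx[1],-tx[0]])
    return np.array([[*(p[:2]+tx*a+ty*b),160] for a,b in S*.4])
r=least_squares(lambda p:(proj(f,P(p))-uv).ravel(),[477,-350,1.7])
print(r.x,np.degrees(r.x[2]),np.round(r.fun,1))
for p in np.vstack([proj(f,P(r.x)),proj(f,P2(r.x))]): cv2.circle(im,tuple(int(round(v)) for v in p),0,(0,0,255),-1)
cv2.imwrite('pics/w11b.png',cv2.resize(im[150:280,215:360],None,fx=5,fy=5))
s=sense();yaw=s['tcp_rot'][2];d=r.x[:2]-s['eef_pos'][:2];print('dx_t',d@[np.cos(yaw),np.sin(yaw)],'dy_t',d@[np.sin(yaw),-np.cos(yaw)],s['eef_pos'])
E
```

```text
[ 475.40141656 -352.32659553    1.71955071] 98.5229983604545 [-2.8 -1.3  2.3 -1.4  0.3  2.2  0.3  1.1]
dx_t -4.904242156458409 dy_t -0.693414043504794 [ 475.41916374 -347.37360662  222.13190993]
```

View pics/w11b.png

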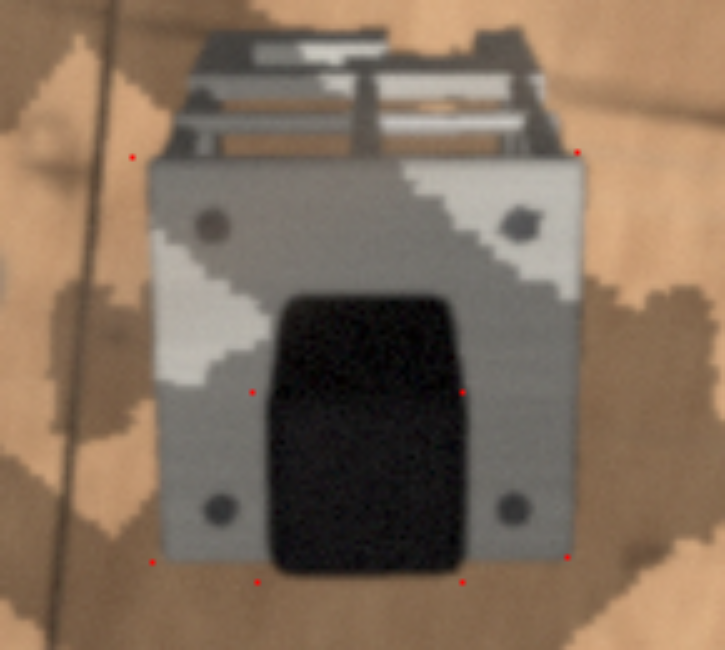

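```bash
python3 - <<'E'
from h import *
f=grab_frame('wrist')
uv=np.array([[245,181.6],[331.2,181.2],[329.2,262],[247.2,262]],float)
S=np.array([[1,-1],[1,1],[-1,1],[-1,-1]])*30.
def P(p):
    tx=np.array([np.cos(p[2]),np.sin(p[2])]);ty=np.array([tx[1],-tx[0]])
    return np.array([[*(p[:2]+tx*a+ty*b),p[3]] for a,b in S])
r=least_squares(lambda p:(proj(f,P(p))-uv).ravel(),[477,-350,1.7,115])
print(r.x,np.degrees(r.x[2]),np.round(r.fun,1))
s=sense();yaw=s['tcp_rot'][2];d=r.x[:2]-s['eef_pos'][:2];print('dx_t',d@[np.cos(yaw),np.sin(yaw)],'dy_t',d@[np.sin(yaw),-np.cos(yaw)],s['eef_pos'])
print(masks_of('wrist','guard_grip')[0]['centre'])
E
```

```text
[ 476.65894382 -353.8944304     1.71038873  110.17444512] 97.99805582911117 [-0.7  0.2  0.6  0.4 -0.1 -0.4  0.2 -0.2]
dx_t -6.708850822187555 dy_t 0.41009174186596326 [ 475.33768747 -347.30420004  221.9145252 ]
[212.2, 290.6]
```

```bash
python3 -m inch '[{"gripper":0.07,"tx":-0.0055,"ty":0.0005,"tz":0,"spin":0},{"gripper":0.07,"tx":0,"ty":0,"tz":0.025,"spin":0},{"gripper":0.07,"tx":0,"ty":0,"tz":0.03,"spin":0},{"gripper":0.07,"tx":0,"ty":0,"tz":0.025,"spin":0},{"gripper":0.07,"tx":0,"ty":0,"tz":0.014,"spin":0},{"gripper":0.07,"tx":0,"ty":0,"tz":0.007,"spin":0},{"gripper":0.05,"tx":0,"ty":0,"tz":0,"spin":0},{"gripper":0.015,"tx":0,"ty":0,"tz":0,"spin":0}]' 60;python3 -m inch '[{"gripper":0.015,"tx":0,"ty":0,"tz":0,"spin":0},{"gripper":0.015,"tx":0,"ty":0,"tz":0,"spin":0},{"gripper":0.015,"tx":0,"ty":0,"tz":0,"spin":0},{"gripper":0.015,"tx":0,"ty":0,"tz":0,"spin":0},{"gripper":0.015,"tx":0,"ty":0,"tz":0,"spin":0},{"gripper":0.015,"tx":0,"ty":0,"tz":-0.003,"spin":0},{"gripper":0.015,"tx":0,"ty":0,"tz":-0.01,"spin":0},{"gripper":0.015,"tx":0,"ty":0,"tz":-0.015,"spin":0}]' 60; python3 - <<'E'
from h import *
snap('wrist','wrist12.png')
E
```

```text
clock: 15.55
eef_pos: [477.8, -353.6, 123.0]
tcp_rot: [3.141, 0.001, 1.708]
contact_force: [-0.2, 0.7, -0.1]
opening: 0.495
clock: 16.35
eef_pos: [476.6, -352.7, 150.3]
tcp_rot: [-3.14, -0.001, 1.708]
contact_force: [0.3, 0.3, -1.7]
opening: 0.27
```

View pics/wrist12.png

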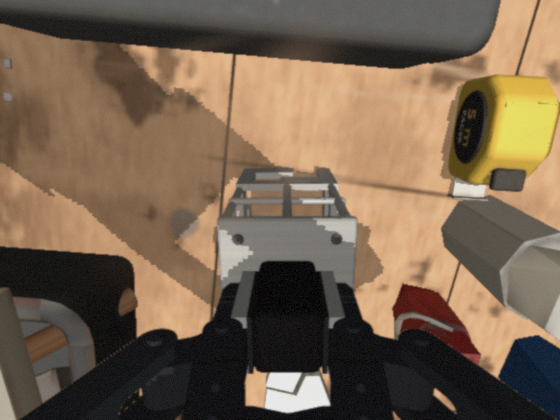

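Grasp is square. Lift above the cases.

```bash
python3 -m inch '[{"gripper":0.015,"tx":0,"ty":0,"tz":-0.025,"spin":0},{"gripper":0.015,"tx":0,"ty":0,"tz":-0.035,"spin":0},{"gripper":0.015,"tx":0,"ty":0,"tz":-0.04,"spin":0},{"gripper":0.015,"tx":0,"ty":0,"tz":-0.04,"spin":0},{"gripper":0.015,"tx":0,"ty":0,"tz":-0.04,"spin":0},{"gripper":0.015,"tx":0,"ty":0,"tz":-0.025,"spin":0},{"gripper":0.015,"tx":0,"ty":0,"tz":-0.01,"spin":0},{"gripper":0.015,"tx":0,"ty":0,"tz":0,"spin":0}]' 60; python3 - <<'E'
from h import *
s=sense();print(s['qpos'])
f=snap('top','top13.png'); snap('scene','scene13.png')
E
```

```text
clock: 17.2
eef_pos: [477.6, -353.4, 366.7]
tcp_rot: [3.14, 0.002, 1.708]
contact_force: [-0.4, -0.3, -0.6]
opening: 0.273
[-6.39587500e-01  2.05189121e-01  1.53466509e+00  4.42742034e-06
  1.39901247e+00 -7.76460026e-01]
```

View pics/top13.png

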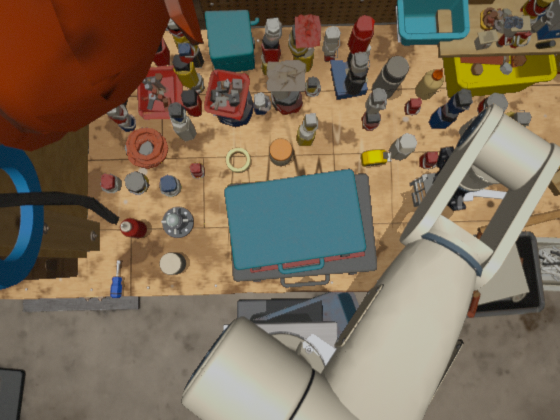

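View pics/scene13.png

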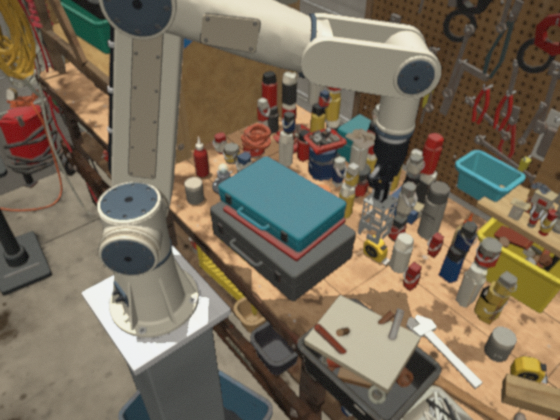

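```bash
python3 - <<'E'
from h import *
t=grab_frame('top');s=grab_frame('scene')
for rc in [(215,112),(200,60),(200,5),(60,80)]:
    for z in (0,100,200,400,700,1000):
        p=ray(t,rc,z);print(rc,z,np.round(p[:2]),np.round(proj(s,p)[0]))
im=cv2.imread('pics/scene13.png');cv2.imwrite('pics/s13.png',cv2.resize(im[0:240,0:300],None,fx=2.6,fy=2.5))
E
```

```text
(215, 112) 0 [467. 474.] [200. 159.]
(215, 112) 100 [457. 443.] [200. 142.]
(215, 112) 200 [447. 411.] [200. 124.]
(215, 112) 400 [427. 347.] [200.  79.]
(215, 112) 700 [396. 252.] [199. -11.]
(215, 112) 1000 [366. 157.] [ 197. -150.]
(200, 60) 0 [515. 625.] [190. 138.]
(200, 60) 100 [501. 584.] [190. 122.]
(200, 60) 200 [488. 542.] [190. 104.]
(200, 60) 400 [462. 458.] [190.  63.]
(200, 60) 700 [422. 333.] [190. -21.]
(200, 60) 1000 [382. 207.] [ 190. -154.]
(200, 5) 0 [519. 785.] [170. 120.]
(200, 5) 100 [505. 733.] [170. 106.]
(200, 5) 200 [492. 680.] [171.  89.]
(200, 5) 400 [465. 575.] [172.  51.]
(200, 5) 700 [424. 418.] [174. -30.]
(200, 5) 1000 [383. 261.] [ 177. -157.]
(60, 80) 0 [934. 574.] [278. 108.]
(60, 80) 100 [892. 536.] [276.  94.]
(60, 80) 200 [851. 498.] [275.  79.]
(60, 80) 400 [769. 421.] [270.  42.]
(60, 80) 700 [645. 306.] [262. -35.]
(60, 80) 1000 [521. 191.] [ 249. -158.]
```

View pics/s13.png

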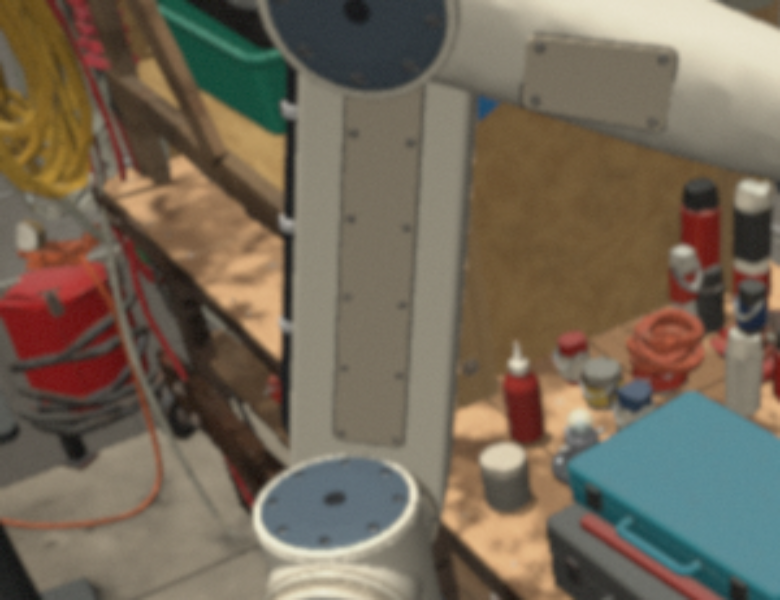

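```bash
python3 -c "
import cv2;im=cv2.imread('pics/scene3.png');cv2.imwrite('pics/s3b.png',cv2.resize(im[0:120,100:300],None,fx=4,fy=4))"
```

```text
(no output)
```

View pics/s3b.png

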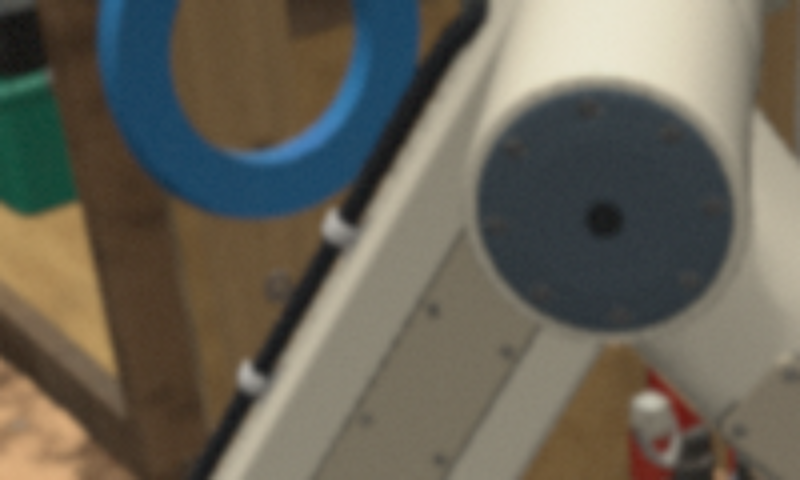

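```bash
python3 -m inch '[{"gripper":0.015,"tx":0.02,"ty":0.003,"tz":0,"spin":0},{"gripper":0.015,"tx":0.03,"ty":0.005,"tz":0,"spin":0},{"gripper":0.015,"tx":0.04,"ty":0.007,"tz":0,"spin":0},{"gripper":0.015,"tx":0.04,"ty":0.007,"tz":0,"spin":0},{"gripper":0.015,"tx":0.04,"ty":0.007,"tz":0,"spin":0},{"gripper":0.015,"tx":0.04,"ty":0.007,"tz":0,"spin":0},{"gripper":0.015,"tx":0.04,"ty":0.007,"tz":0,"spin":0},{"gripper":0.015,"tx":0.03,"ty":0.005,"tz":0,"spin":0}]' 60; python3 - <<'E'
from h import *
s=sense();print(s['qpos'])
f=snap('top','top14.png'); snap('scene','scene14.png')
E
```

```text
clock: 18.2
eef_pos: [485.6, -66.3, 364.3]
tcp_rot: [-3.14, -0.001, 1.709]
contact_force: [-0.3, 0.7, -1.6]
opening: 0.269
[-1.39353998e-01  3.09526696e-02  1.73840538e+00  7.86946655e-04
  1.37384955e+00 -2.77247546e-01]
```

View pics/top14.png

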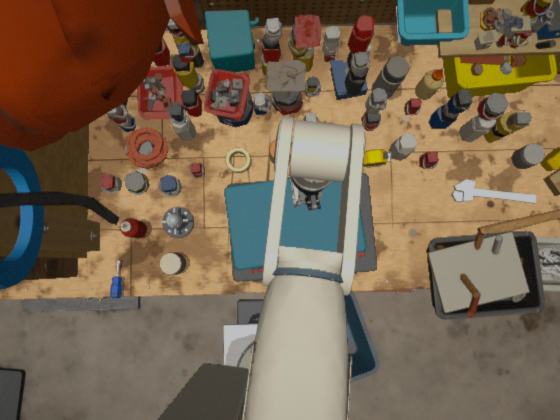

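View pics/scene14.png

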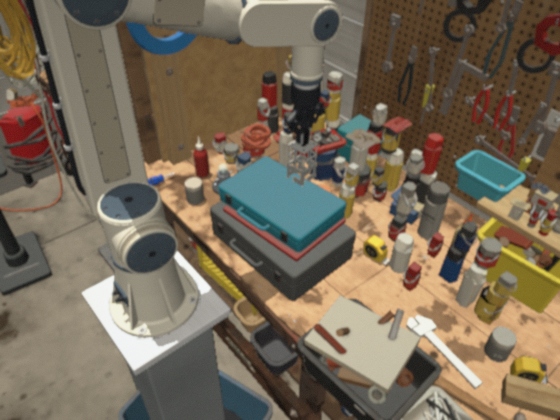

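```bash
python3 -m inch '[{"gripper":0.015,"tx":0.025,"ty":0.005,"tz":0,"spin":0},{"gripper":0.015,"tx":0.04,"ty":0.008,"tz":0,"spin":0},{"gripper":0.015,"tx":0.045,"ty":0.009,"tz":0,"spin":0},{"gripper":0.015,"tx":0.045,"ty":0.009,"tz":0,"spin":0},{"gripper":0.015,"tx":0.04,"ty":0.008,"tz":0,"spin":0},{"gripper":0.015,"tx":0.025,"ty":0.005,"tz":0,"spin":-6},{"gripper":0.015,"tx":0.01,"ty":0.002,"tz":0,"spin":-7},{"gripper":0.015,"tx":0,"ty":0,"tz":0,"spin":-5.6}]' 60; python3 - <<'E'
from h import *
s=sense();print(s['qpos'])
f=snap('wrist','wrist15.png');f=snap('top','top15.png'); snap('scene','scene15.png')
E
```

```text
clock: 19.1
eef_pos: [499.0, 166.4, 364.1]
tcp_rot: [-3.14, -0.001, 2.039]
contact_force: [-0.3, 0.0, -1.9]
opening: 0.274
[ 3.18868698e-01  9.32546471e-02  1.67190683e+00  3.92291002e-04
  1.37818914e+00 -1.49565494e-01]
```

View pics/wrist15.png

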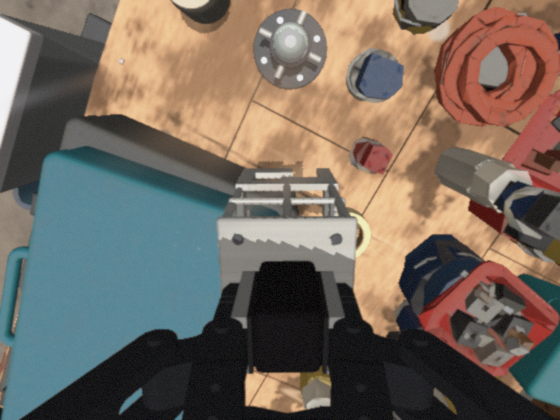

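View pics/top15.png

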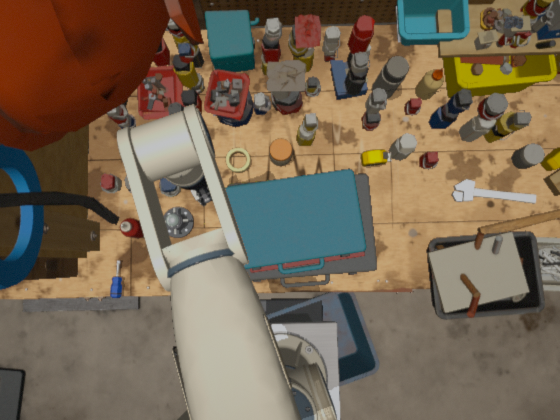

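View pics/scene15.png

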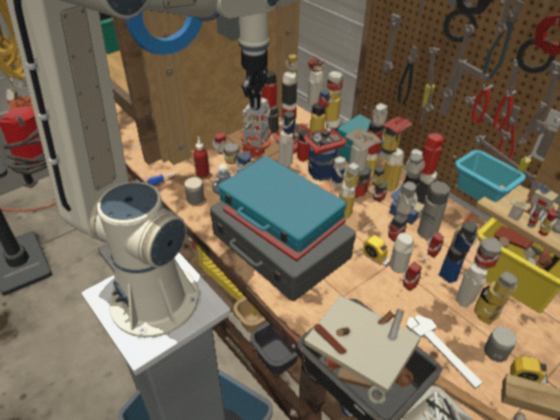

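Wrist view: the lamp is at (290,45) with its pins visible, and the guard hangs square in the gripper. I'll refine the lamp pose from this.

```bash
python3 - <<'E'
from h import *
f=snap('wrist','wrist16.png');im=cv2.imread('pics/wrist16.png')
np.savez('cam16.npz',K=f['K'],T=f['extrinsics']);s=sense();print(s['eef_pos'],s['tcp_rot'])
cv2.imwrite('pics/w16.png',cv2.resize(im[0:95,245:335],None,fx=6,fy=6,interpolation=cv2.INTER_CUBIC))
E
```

```text
[499.32730251 164.65660183 364.59951237] [-3.14051184e+00 -6.87608170e-05  2.02923113e+00]
```

View pics/w16.png

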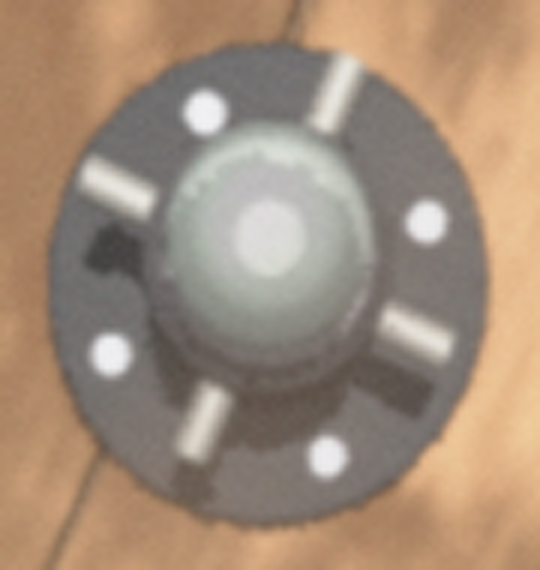

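```bash
python3 - <<'E'
from h import *
d=np.load('cam16.npz');f=dict(K=d['K'],extrinsics=d['T'])
uv=np.array([[350,58],[83,177],[189,460],[454,342]])/6.+[245-.42,-.42]
def lp(p): return np.array([[p[0]+37*np.cos(p[2]+k*np.pi/2),p[1]+37*np.sin(p[2]+k*np.pi/2),50] for k in range(4)])
best=None
for y0 in np.arange(0,6.28,.5):
    r=least_squares(lambda p:(proj(f,lp(p))-uv).ravel(),[442,284,y0])
    if best is None or r.cost<best.cost: best=r
print('pins',best.x,np.degrees(best.x[2])%90,np.round(best.fun,1))
c=np.array([[488,284],[50,284],[269,42],[269,526]])/6.+[245-.42,-.42]
th=np.arange(0,6.28,.02)
def ext(p):
    q=proj(f,np.c_[p[0]+45*np.cos(th),p[1]+45*np.sin(th),10+0*th]);return np.array([q[:,0].max()-c[0,0],q[:,0].min()-c[1,0],q[:,1].min()-c[2,1],q[:,1].max()-c[3,1]])
r=least_squares(ext,[442,284]);print('foot',r.x,r.fun)
bc=np.array([270,222])/6+[245-.42,-.42]  # bulb outline centre
print('bulb@82',ray(f,bc[::-1],82))
E
```

```text
pins [441.69402415 285.87933877   1.63285414] 3.5556510112587745 [-0.1 -0.5 -0.1 -0.1  0.6 -0.1 -0.3  0.7]
foot [442.13632427 285.33430704] [ 0.78643067 -0.78723213 -0.23998916  0.31769464]
bulb@82 [440.60935488 288.14512254  82.        ]
```

```bash
python3 - <<'E'
from h import *
d=np.load('cam16.npz');f=dict(K=d['K'],extrinsics=d['T'])
im=cv2.imread('pics/wrist16.png')
tcp=np.array([499.327,164.657,364.6]);y=2.02923
tx=np.array([np.cos(y),np.sin(y),0]);ty=np.array([np.sin(y),-np.cos(y),0])
c=tcp-[0,0,42]
for z,col in((35,(0,0,255)),(-80,(0,255,0)),(-30,(255,0,0))):
    for p in proj(f,np.array([c+tx*30+ty*k*30+[0,0,z] for k in(-1,1)])): print(z,p);cv2.circle(im,tuple(int(round(v)) for v in p),0,col,-1)
cv2.imwrite('pics/w16b.png',cv2.resize(im[150:300,205:370],None,fx=4,fy=4))
E
```

```text
35 [214.6862943  221.71035685]
35 [359.06161857 221.98659688]
-80 [244.72861116 169.41933637]
-80 [329.77873691 169.57620933]
-30 [235.36002257 185.72610326]
-30 [338.91000793 185.91932264]
```

View pics/w16b.png

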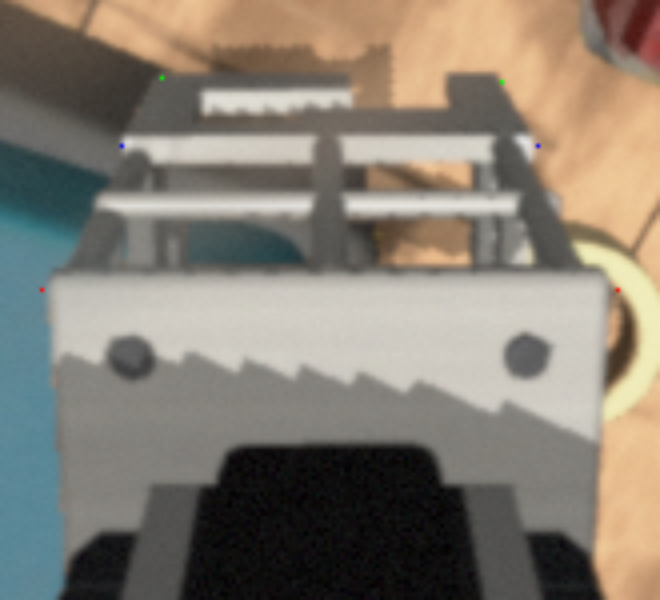

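```bash
python3 -m inch '[{"gripper":0.015,"tx":0.02,"ty":0.002,"tz":0,"spin":0},{"gripper":0.015,"tx":0.035,"ty":0,"tz":0,"spin":0},{"gripper":0.015,"tx":0.035,"ty":0,"tz":0,"spin":0},{"gripper":0.015,"tx":0.03,"ty":0,"tz":0,"spin":0},{"gripper":0.015,"tx":0.013,"ty":0,"tz":0,"spin":0},{"gripper":0.015,"tx":0,"ty":0,"tz":0,"spin":-0.9},{"gripper":0.015,"tx":0,"ty":0,"tz":0,"spin":0},{"gripper":0.015,"tx":0,"ty":0,"tz":0,"spin":0}]' 60; python3 - <<'E'
from h import *
for i in range(3):
    s=sense();print(s['eef_pos'],s['tcp_rot'],s['contact_force']);grab_frame('wrist')
snap('scene','scene17.png');snap('top','top17.png')
E
```

```text
clock: 20.1
eef_pos: [442.8, 283.9, 365.1]
tcp_rot: [-3.141, 0.0, 2.046]
contact_force: [-0.8, 0.1, -1.8]
opening: 0.274
[442.76909164 283.89157372 365.09977755] [-3.14143890e+00  4.77751227e-04  2.04636510e+00] [-0.76429429  0.09514594 -1.7827575 ]
[442.76645531 283.91337553 365.15231476] [-3.14150799e+00  3.56914826e-04  2.04618934e+00] [-0.6044474  -0.441349   -1.37322434]
[442.7442795  283.98569513 365.17945038] [-3.14156366e+00  2.68747736e-04  2.04628750e+00] [-0.03645573  0.10553365 -0.95164914]
```

View pics/scene17.png

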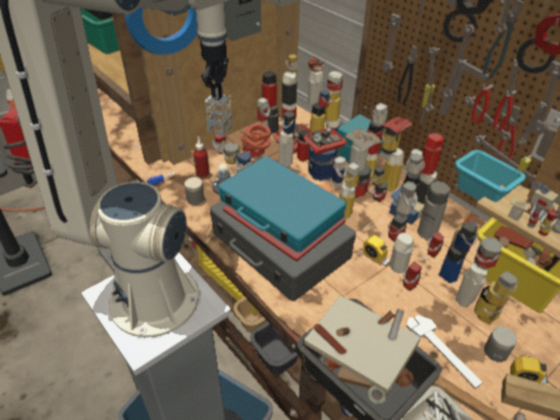

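View pics/top17.png

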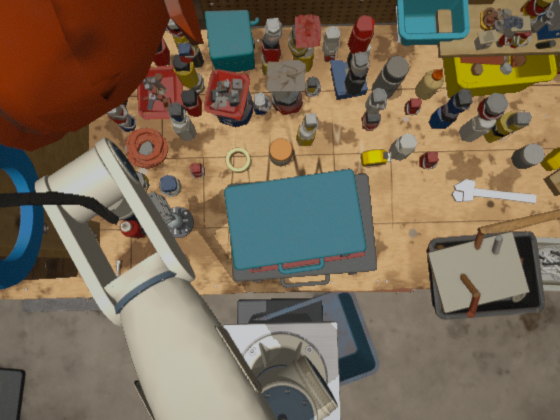

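```bash
python3 -m inch '[{"gripper":0.015,"tx":0.0005,"ty":0,"tz":0.02,"spin":0},{"gripper":0.015,"tx":0,"ty":0,"tz":0.03,"spin":0},{"gripper":0.015,"tx":0,"ty":0,"tz":0.03,"spin":0},{"gripper":0.015,"tx":0,"ty":0,"tz":0.025,"spin":0},{"gripper":0.015,"tx":0,"ty":0,"tz":0.015,"spin":0},{"gripper":0.015,"tx":0,"ty":0,"tz":0.006,"spin":0},{"gripper":0.015,"tx":0,"ty":0,"tz":0,"spin":0},{"gripper":0.015,"tx":0,"ty":0,"tz":0,"spin":0}]' 60; python3 - <<'E'
from h import *
f=snap('scene','scene18.png');im=cv2.imread('pics/scene18.png')
cv2.imwrite('pics/s18.png',cv2.resize(im[90:220,160:280],None,fx=5,fy=4.6,interpolation=2))
f=snap('wrist','wrist18.png')
s=sense();print(s['eef_pos'],s['tcp_rot'])
E
```

```text
clock: 21.15
eef_pos: [442.6, 285.6, 240.0]
tcp_rot: [3.14, -0.0, 2.048]
contact_force: [0.8, 0.1, -1.5]
opening: 0.274
[442.63717206 285.67824088 240.30197733] [ 3.13974725e+00 -1.77709143e-04  2.04789875e+00]
```

View pics/s18.png

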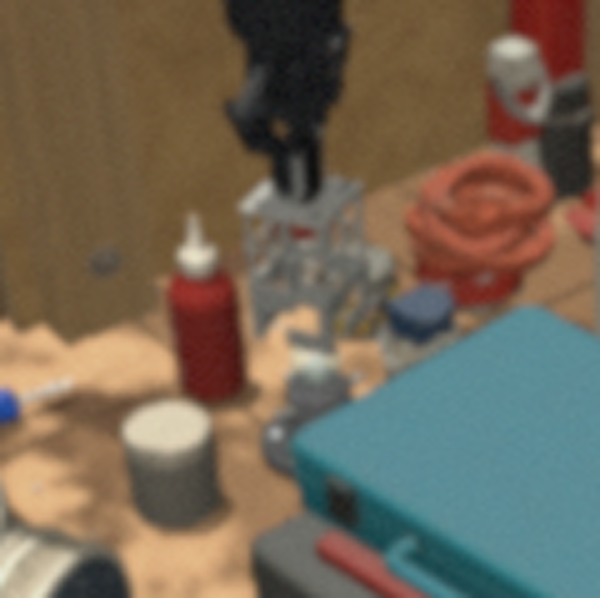

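View pics/wrist18.png

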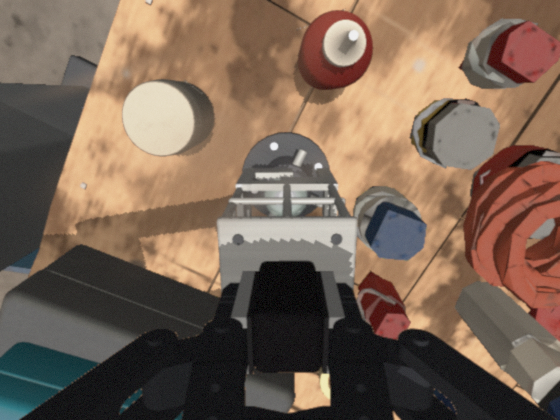

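```bash
python3 - <<'E'
from h import *
f=grab_frame('wrist');im=cv2.cvtColor(f['pixels'],cv2.COLOR_RGB2BGR)
th=np.arange(0,6.28,.15)
L=np.array([442,285.3])
for p in proj(f,np.c_[L[0]+45*np.cos(th),L[1]+45*np.sin(th),10+0*th]): cv2.circle(im,tuple(int(round(v)) for v in p),0,(0,0,255),-1)
for k in range(4):
    a=np.radians(3.2)+k*np.pi/2; p=proj(f,[L[0]+37*np.cos(a),L[1]+37*np.sin(a),50])[0]; cv2.circle(im,tuple(int(round(v)) for v in p),0,(0,255,0),-1)
s=sense();y=s['tcp_rot'][2];tx=np.array([np.cos(y),np.sin(y),0]);ty=np.array([np.sin(y),-np.cos(y),0]);c=s['eef_pos']-[0,0,42]
for k in(-1,1): p=proj(f,c+tx*30+ty*30*k-[0,0,80])[0]; cv2.circle(im,tuple(int(round(v)) for v in p),0,(255,0,0),-1)
cv2.imwrite('pics/w18b.png',cv2.resize(im[120:240,225:350],None,fx=5,fy=5))
E
```

```text
(no output)
```

View pics/w18b.png

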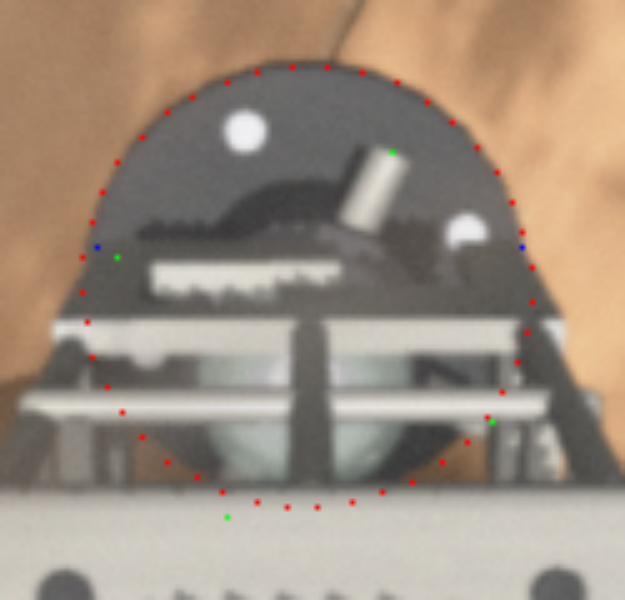

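Alignment is good: predicted foot and pins overlay the image. Descending in stages.

```bash
python3 -m inch '[{"gripper":0.015,"tx":0,"ty":0,"tz":0.008,"spin":0},{"gripper":0.015,"tx":0,"ty":0,"tz":0.01,"spin":0},{"gripper":0.015,"tx":0,"ty":0,"tz":0.01,"spin":0},{"gripper":0.015,"tx":0,"ty":0,"tz":0.01,"spin":0},{"gripper":0.015,"tx":0,"ty":0,"tz":0.01,"spin":0},{"gripper":0.015,"tx":0,"ty":0,"tz":0.006,"spin":0},{"gripper":0.015,"tx":0,"ty":0,"tz":0.003,"spin":0},{"gripper":0.015,"tx":0,"ty":0,"tz":0,"spin":0}]' 60; python3 - <<'E'
from h import *
f=snap('wrist','wrist19.png');im=cv2.imread('pics/wrist19.png')
cv2.imwrite('pics/w19.png',cv2.resize(im[120:240,225:350],None,fx=5,fy=5))
f=snap('scene','scene19.png');im=cv2.imread('pics/scene19.png')
cv2.imwrite('pics/s19.png',cv2.resize(im[90:220,160:280],None,fx=5,fy=4.6,interpolation=2))
E
```

```text
clock: 22.1
eef_pos: [441.9, 285.3, 181.7]
tcp_rot: [-3.141, 0.0, 2.048]
contact_force: [0.2, -0.5, -1.8]
opening: 0.273
```

View pics/w19.png

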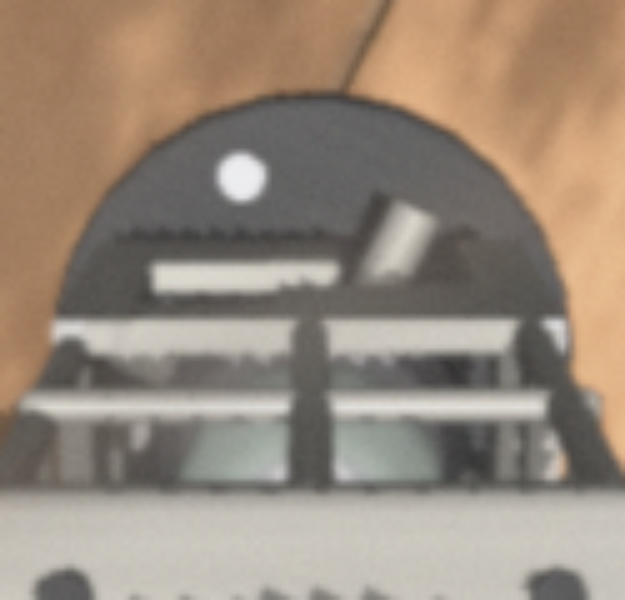

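View pics/s19.png

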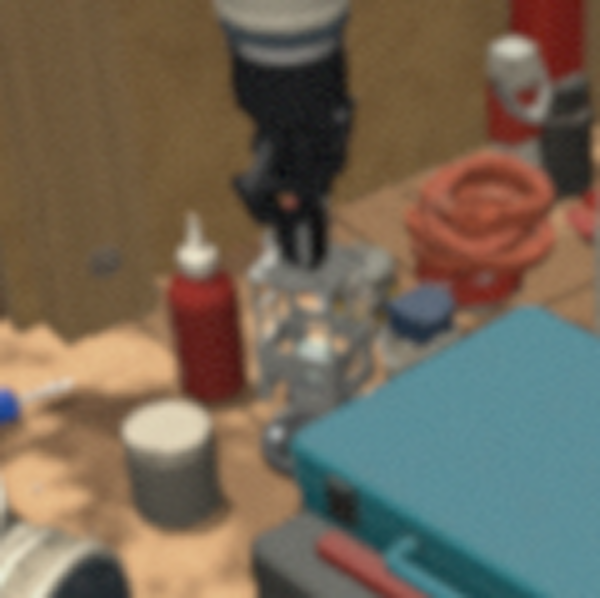

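Bulb is inside the cage with no contact, and the pin lines up with the slot opening at about (395,240) in the crop.

```bash
python3 -m inch '[{"gripper":0.015,"tx":0,"ty":0,"tz":0.004,"spin":0},{"gripper":0.015,"tx":0,"ty":0,"tz":0.005,"spin":0},{"gripper":0.015,"tx":0,"ty":0,"tz":0.005,"spin":0},{"gripper":0.015,"tx":0,"ty":0,"tz":0.005,"spin":0},{"gripper":0.015,"tx":0,"ty":0,"tz":0.005,"spin":0},{"gripper":0.015,"tx":0,"ty":0,"tz":0.004,"spin":0},{"gripper":0.015,"tx":0,"ty":0,"tz":0.002,"spin":0},{"gripper":0.015,"tx":0,"ty":0,"tz":0,"spin":0}]' 60; python3 - <<'E'
from h import *
f=snap('wrist','wrist20.png');im=cv2.imread('pics/wrist20.png')
cv2.imwrite('pics/w20.png',cv2.resize(im[120:240,225:350],None,fx=5,fy=5))
s=sense();print(s['eef_pos'],s['contact_force'],s['wrist_torque'])
E
```

```text
clock: 23.0
eef_pos: [441.9, 285.3, 151.8]
tcp_rot: [-3.141, 0.0, 2.048]
contact_force: [0.7, -1.0, -1.1]
opening: 0.274
[441.99590946 285.34842318 152.09720533] [-0.7817783   0.02897064 -0.8550985 ] [-0.04249383  0.00981714 -0.02126729]
```

View pics/w20.png

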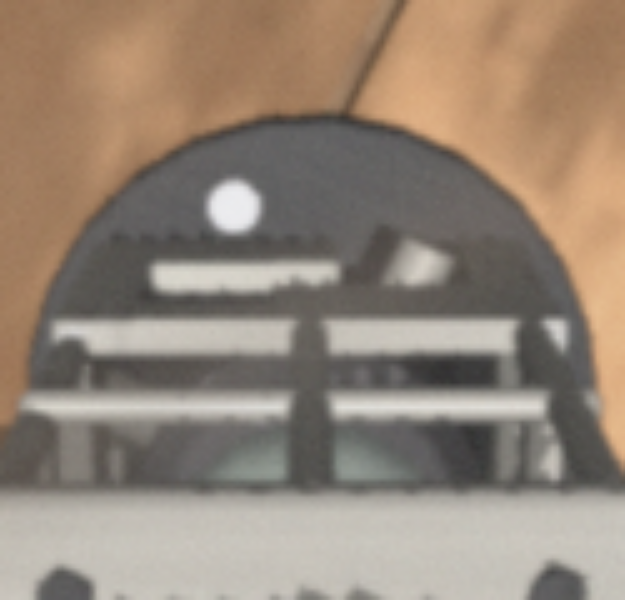

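```bash
python3 -m inch '[{"gripper":0.015,"tx":0,"ty":0,"tz":0.002,"spin":0},{"gripper":0.015,"tx":0,"ty":0,"tz":0.0015,"spin":0},{"gripper":0.015,"tx":0,"ty":0,"tz":0.001,"spin":0},{"gripper":0.015,"tx":0,"ty":0,"tz":0.0005,"spin":0},{"gripper":0.015,"tx":0,"ty":0,"tz":0,"spin":0},{"gripper":0.015,"tx":0,"ty":0,"tz":0,"spin":0},{"gripper":0.015,"tx":0,"ty":0,"tz":0,"spin":0},{"gripper":0.015,"tx":0,"ty":0,"tz":0,"spin":0}]' 60; python3 - <<'E'
from h import *
s=sense();print(s['eef_pos'],s['contact_force'],s['wrist_torque'])
E
```

```text
clock: 23.85
eef_pos: [442.0, 285.4, 147.3]
tcp_rot: [3.141, -0.0, 2.048]
contact_force: [-1.1, -0.2, -0.0]
opening: 0.275
[442.03815849 285.37422724 147.29105731] [-1.09573149 -0.23410031 -0.04955027] [-0.07110908  0.16074323  0.03333154]
```

```bash
python3 -m inch '[{"gripper":0.015,"tx":0,"ty":0,"tz":0.0005,"spin":0},{"gripper":0.015,"tx":0,"ty":0,"tz":0.0005,"spin":0},{"gripper":0.015,"tx":0,"ty":0,"tz":0,"spin":0},{"gripper":0.015,"tx":0,"ty":0,"tz":0,"spin":0},{"gripper":0.015,"tx":0,"ty":0,"tz":0,"spin":0},{"gripper":0.015,"tx":0,"ty":0,"tz":0,"spin":0},{"gripper":0.015,"tx":0,"ty":0,"tz":0,"spin":0},{"gripper":0.015,"tx":0,"ty":0,"tz":0,"spin":0}]' 60; python3 - <<'E'
from h import *
s=sense();print(s['eef_pos'],s['contact_force'],s['wrist_torque'])
E
```

```text
clock: 24.65
eef_pos: [442.1, 285.4, 147.0]
tcp_rot: [3.141, -0.0, 2.048]
contact_force: [-4.2, -1.8, 9.7]
opening: 0.269
[442.11051214 285.44900502 147.04235986] [-4.19116441 -1.83931455  9.73279274] [-0.33517301  0.65947625  0.01332217]
```

Pins bear at TCP z≈147 (9.7 N), so it is hung. Lift 2.5 mm and turn clockwise.

```bash
python3 -m inch '[{"gripper":0.015,"tx":0,"ty":0,"tz":-0.0025,"spin":0},{"gripper":0.015,"tx":0,"ty":0,"tz":-0.0008,"spin":0},{"gripper":0.015,"tx":0,"ty":0,"tz":0,"spin":3},{"gripper":0.015,"tx":0,"ty":0,"tz":0,"spin":4},{"gripper":0.015,"tx":0,"ty":0,"tz":0,"spin":4},{"gripper":0.015,"tx":0,"ty":0,"tz":0,"spin":4},{"gripper":0.015,"tx":0,"ty":0,"tz":0,"spin":4},{"gripper":0.015,"tx":0,"ty":0,"tz":0,"spin":0}]' 60; python3 - <<'E'
from h import *
s=sense();print(s['eef_pos'],s['contact_force'],s['wrist_torque'])
f=snap('wrist','wrist21.png');im=cv2.imread('pics/wrist21.png')
cv2.imwrite('pics/w21.png',cv2.resize(im[120:240,225:350],None,fx=5,fy=5))
E
```

```text
clock: 25.45
eef_pos: [442.0, 285.3, 149.3]
tcp_rot: [-3.141, 0.0, 1.715]
contact_force: [-1.0, -0.1, -1.5]
opening: 0.274
[441.97979242 285.28016899 149.26151849] [-1.00706627 -0.08138475 -1.48834313] [-0.00045262 -0.02271754 -0.00784103]
```

View pics/w21.png

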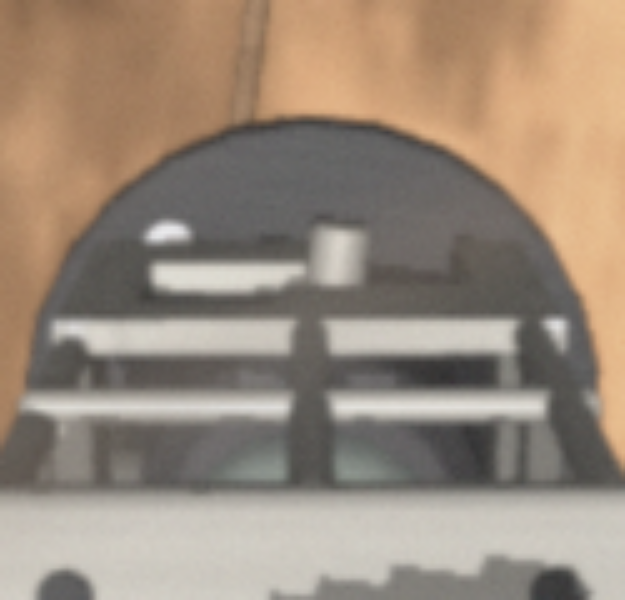

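```bash
python3 -m inch '[{"gripper":0.015,"tx":0,"ty":0,"tz":0,"spin":4},{"gripper":0.015,"tx":0,"ty":0,"tz":0,"spin":5},{"gripper":0.015,"tx":0,"ty":0,"tz":0,"spin":5},{"gripper":0.015,"tx":0,"ty":0,"tz":0,"spin":5},{"gripper":0.015,"tx":0,"ty":0,"tz":0,"spin":5},{"gripper":0.015,"tx":0,"ty":0,"tz":0,"spin":4},{"gripper":0.015,"tx":0,"ty":0,"tz":0,"spin":1},{"gripper":0.015,"tx":0,"ty":0,"tz":0,"spin":0}]' 60; python3 - <<'E'
from h import *
s=sense();print(s['eef_pos'],s['contact_force'],s['wrist_torque'])
f=snap('wrist','wrist22.png');im=cv2.imread('pics/wrist22.png')
cv2.imwrite('pics/w22.png',cv2.resize(im[120:240,225:350],None,fx=5,fy=5))
E
```

```text
clock: 26.3
eef_pos: [442.1, 285.3, 149.4]
tcp_rot: [3.142, -0.0, 1.212]
contact_force: [-1.1, 0.3, -1.6]
opening: 0.275
[442.05599329 285.34109751 149.43149891] [-1.06794835  0.30886189 -1.62750813] [ 0.02286317  0.02101385 -0.01843322]
```

View pics/w22.png

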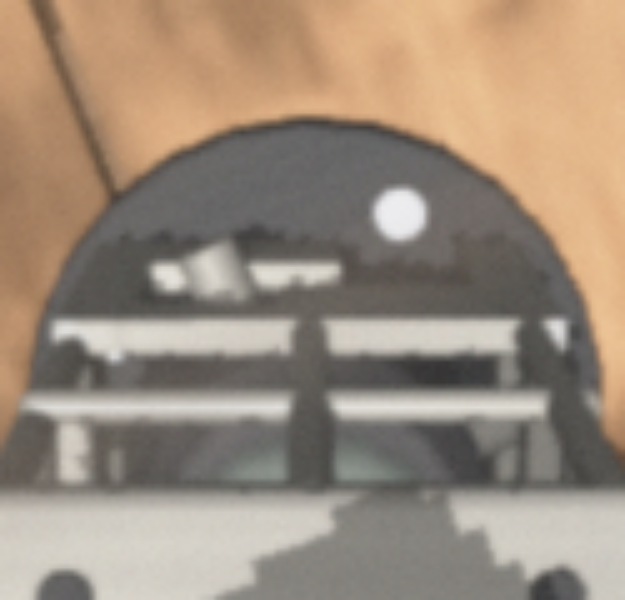

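Pin now stands at (210,270) in the crop, under the notch. Lower gently toward TCP z≈137.

```bash
python3 -m inch '[{"gripper":0.015,"tx":0,"ty":0,"tz":0.002,"spin":0},{"gripper":0.015,"tx":0,"ty":0,"tz":0.002,"spin":0},{"gripper":0.015,"tx":0,"ty":0,"tz":0.0015,"spin":0},{"gripper":0.015,"tx":0,"ty":0,"tz":0.001,"spin":0},{"gripper":0.015,"tx":0,"ty":0,"tz":0,"spin":0},{"gripper":0.015,"tx":0,"ty":0,"tz":0,"spin":0},{"gripper":0.015,"tx":0,"ty":0,"tz":0,"spin":0},{"gripper":0.015,"tx":0,"ty":0,"tz":0,"spin":0}]' 60; python3 - <<'E'
from h import *
s=sense();print(s['eef_pos'],s['contact_force'],s['wrist_torque'])
E
```

```text
clock: 27.15
eef_pos: [442.1, 285.4, 143.1]
tcp_rot: [3.141, -0.0, 1.21]
contact_force: [-0.1, 0.2, -1.7]
opening: 0.273
[442.08115622 285.38500694 143.05484259] [-0.10261485  0.17333435 -1.68322202] [ 0.04090192 -0.02065328 -0.07132893]
```

Free below 147, so it is dropping into the notches.

```bash
python3 -m inch '[{"gripper":0.015,"tx":0,"ty":0,"tz":0.002,"spin":0},{"gripper":0.015,"tx":0,"ty":0,"tz":0.0015,"spin":0},{"gripper":0.015,"tx":0,"ty":0,"tz":0.001,"spin":0},{"gripper":0.015,"tx":0,"ty":0,"tz":0.0005,"spin":0},{"gripper":0.015,"tx":0,"ty":0,"tz":0,"spin":0},{"gripper":0.015,"tx":0,"ty":0,"tz":0,"spin":0},{"gripper":0.015,"tx":0,"ty":0,"tz":0,"spin":0},{"gripper":0.015,"tx":0,"ty":0,"tz":0,"spin":0}]' 60; python3 - <<'E'
from h import *
s=sense();print(s['eef_pos'],s['contact_force'],s['wrist_torque'])
f=snap('wrist','wrist23.png');im=cv2.imread('pics/wrist23.png')
cv2.imwrite('pics/w23.png',cv2.resize(im[120:240,225:350],None,fx=5,fy=5))
E
```

```text
clock: 27.95
eef_pos: [442.1, 285.4, 138.0]
tcp_rot: [3.142, -0.0, 1.21]
contact_force: [1.0, 0.4, -1.4]
opening: 0.276
[442.0647839  285.37403077 138.0495804 ] [ 1.04145378  0.35137252 -1.35930839] [ 0.0023426  -0.03041953 -0.0667975 ]
```

View pics/w23.png

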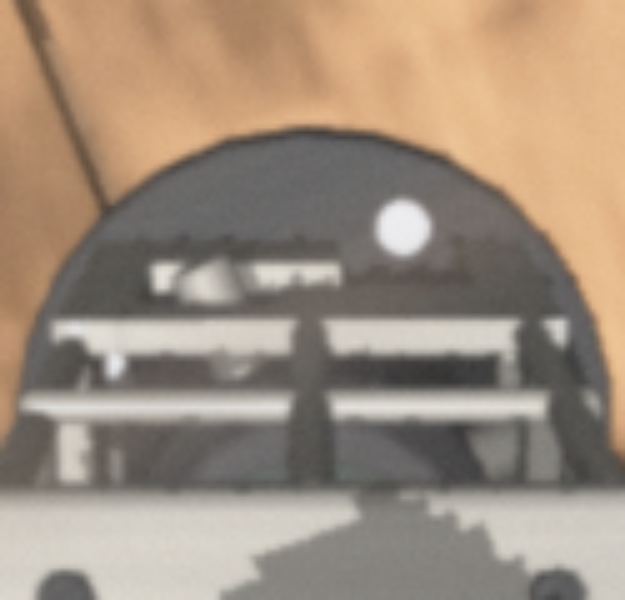

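```bash
python3 -m inch '[{"gripper":0.015,"tx":0,"ty":0,"tz":0.0005,"spin":0},{"gripper":0.015,"tx":0,"ty":0,"tz":0.0005,"spin":0},{"gripper":0.015,"tx":0,"ty":0,"tz":0,"spin":0},{"gripper":0.015,"tx":0,"ty":0,"tz":0,"spin":0},{"gripper":0.015,"tx":0,"ty":0,"tz":0,"spin":0},{"gripper":0.03,"tx":0,"ty":0,"tz":0,"spin":0},{"gripper":0.05,"tx":0,"ty":0,"tz":0,"spin":0},{"gripper":0.06,"tx":0,"ty":0,"tz":0,"spin":0}]'; python3 -m inch '[{"gripper":0.06,"tx":0,"ty":0,"tz":0,"spin":0},{"gripper":0.06,"tx":0,"ty":0,"tz":-0.005,"spin":0},{"gripper":0.06,"tx":0,"ty":0,"tz":-0.015,"spin":0},{"gripper":0.06,"tx":0,"ty":0,"tz":-0.025,"spin":0},{"gripper":0.06,"tx":0,"ty":0,"tz":-0.035,"spin":0},{"gripper":0.06,"tx":0,"ty":0,"tz":-0.035,"spin":0},{"gripper":0.06,"tx":0,"ty":0,"tz":-0.02,"spin":0},{"gripper":0.06,"tx":0,"ty":0,"tz":0,"spin":0}]'; python3 - <<'E'
from h import *
f=snap('wrist','wrist24.png')
f=snap('scene','scene24.png');im=cv2.imread('pics/scene24.png')
cv2.imwrite('pics/s24.png',cv2.resize(im[90:220,160:280],None,fx=5,fy=4.6,interpolation=2))
E
```

```text
clock: 28.8
eef_pos: [442.0, 285.3, 136.9]
tcp_rot: [-3.142, 0.0, 1.21]
contact_force: [0.8, -0.3, 0.0]
opening: 0.682
clock: 29.6
eef_pos: [443.5, 286.3, 275.5]
tcp_rot: [3.138, -0.005, 1.21]
contact_force: [0.0, -0.1, -0.2]
opening: 0.701
```

View pics/wrist24.png

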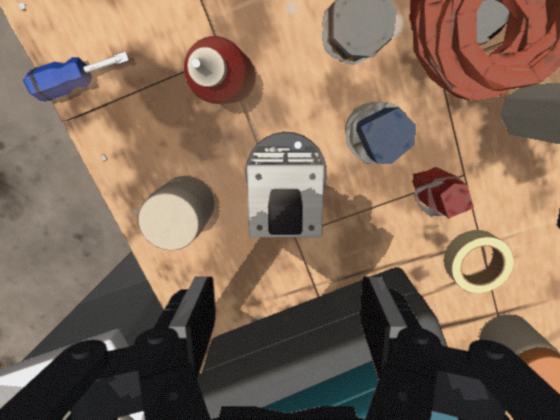

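View pics/s24.png

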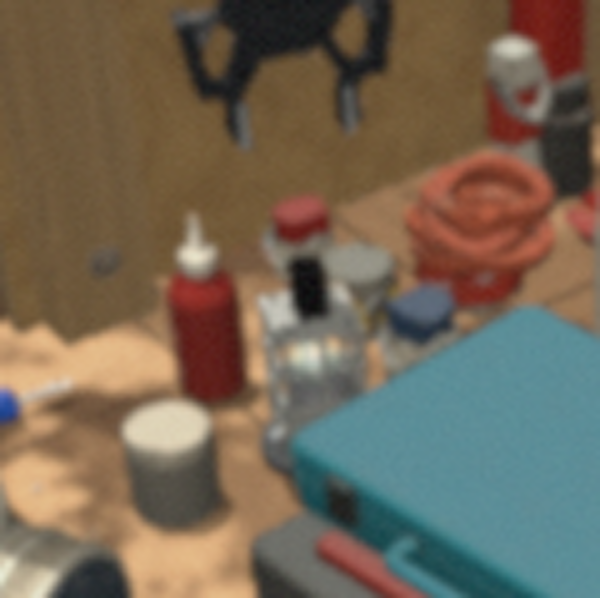

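The guard hangs upright, released; cap at about (247..325, 167..238) in the wrist view. Bottle and jar look unmoved. Final numeric check next.

```bash
python3 - <<'E'
from h import *
f=grab_frame('wrist');im=cv2.cvtColor(f['pixels'],cv2.COLOR_RGB2BGR)
y=np.radians(3.2-24+90);L=np.array([442,285.3,0]);tx=np.array([np.cos(y),np.sin(y),0]);ty=np.array([np.sin(y),-np.cos(y),0])
for zc,col in((94,(0,0,255)),(104,(255,0,0))):
  for h,r in((35,30),(80,12),(-80,30)):
    for a,b in((1,1),(1,-1),(-1,-1),(-1,1)):
      if h<0 and a<0: continue
      p=proj(f,L+tx*a*r+ty*b*r+[0,0,zc+h])[0];cv2.circle(im,tuple(int(round(v*1)) for v in p),0,col,-1)
cv2.imwrite('pics/w25.png',cv2.resize(im[125:250,225:350],None,fx=5,fy=5,interpolation=0))
t=snap('top','top25.png')
for n,z in dict(oil_bottle=150,jar_washers=76,jar_screws=82,masking_tape=25,tape_measure=68).items():
    print(n,[np.round(m['centre'],1) for m in masks_of('top',n)[:2]])
E
```

```text
oil_bottle []
jar_washers []
jar_screws [array([151.8, 280.9])]
masking_tape [array([153.1, 234.8]), array([218.9, 177. ])]
tape_measure [array([157.9, 369.3]), array([227.8, 120.4])]
```

View pics/w25.png

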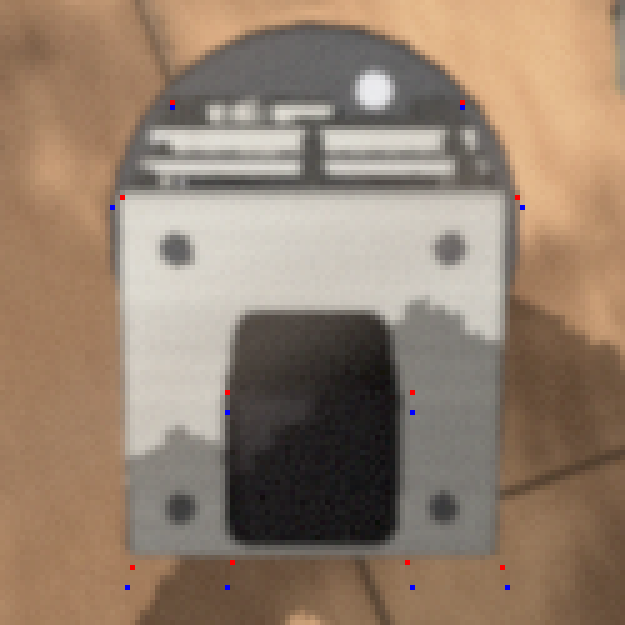

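View pics/top25.png

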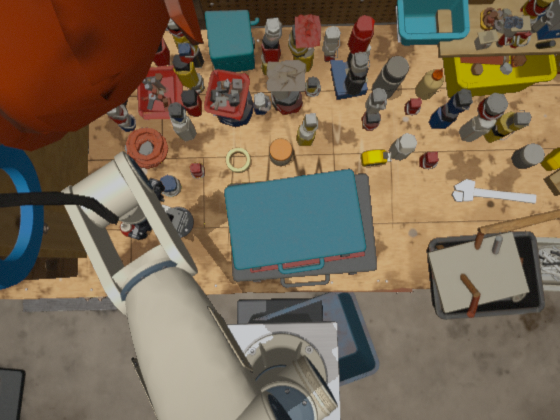

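Cap and grip match the locked height (red marks), not the hung height (blue), and nothing touches. Handing in.

```bash
python3 -c "
from rig import sign_off,sense
print(sense()['clock'],sense()['contact_force']);sign_off()"
```

```text
30.05 [-0.09276448 -0.30319657 -0.37030431]
the job is handed in; nothing more can be done
```

The guard is locked on the lamp's four pins, upright and let go, and I handed the job in at 30.05 s of the 67 s allowed.

**Standing it up:** My first lift used a full-pad grasp and raised the guard level without tilting, so I set it back down. I then pinched only the end of the grip and tipped the guard up on its edge. The force rose briefly to about 5 N when I moved it close to the tool cases. I could not tell whether it touched the cases or only the bench. I lifted it away, finished standing it up clear of them and let go.

**Hanging and locking:** I took it again by the grip, carried it over the cases and lowered it over the bulb with no contact force showing. It came to rest on the pins at about 10 N. I raised it about 3 mm and turned it 48° clockwise. It then went down freely about 10 mm into the notches, and I released it and withdrew.

**Last checks:**
- **Lock:** In the wrist picture the cap and grip fit the locked height better than the hung height. There is a leftover offset of a few pixels, which this camera showed throughout.
- **Jar with orange lid, tape roll and tape measure:** The network puts the tape roll and tape measure where they were at the start. Its centre for the orange-lid jar is about 3 pixels off the first one, but the jar looks unmoved in the picture.
- **Bottle and grey jar:** The network did not report either in the last top picture because the arm hid them. By eye, both look unmoved in the wrist and scene pictures.
- **Robot contact:** The force on the tool read about zero at hand-in, with the gripper well clear above the guard.

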